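Change the mandrel in the stand and load the weld nest hollow side up

ROBOT

A 6-joint arm with a two-finger parallel gripper is mounted at the origin on a cart in front of the work surface, level with it; the furniture and walls round the work are solid. World frame = base frame: x ahead of the robot, y to its left, z up, the work surface at z = 0. Lengths are in m, angles in rad, forces in N, time in s.
With the tool pointing down it reaches from about 0.3 to 0.775 m from the base axis. Payload 14.6 kg.
Tool frame: the origin (TCP) lies at the very end of the fingers, on their centre line; the grasp point (between the pads) lies 19 mm behind it; z points along the fingers, y is the line along which they close (so a half turn about z gives the same grasp; the last joint's range is limited). The gripper opens to 94 mm and grips with 3 to 60 N. Pads are 16 mm wide; open, the fingers measure 119 mm over their backs; the gripper's body (75 mm by 177 mm) begins 78 mm behind the grasp point.
Start: joints at [-1.199, 0.3, 1.521, -0, 1.321, -0.067], TCP at [0.234, -0.498, 0.205] pointing down, gripper open.
Joint ranges: [-3.03, 3.03], [-0.79, 2.21], [0.23, 2.52], [-1.04, 4.18], [0, 3.07], [-2.55, 2.55]. Speed limits (rad/s): [2.22, 2.22, 2.57, 3.14, 3.14, 3.14].

INTERFACE

Orientations are given as [roll, pitch, yaw] about the fixed x, y, z axes, in that order (R = Rz(yaw) Ry(pitch) Rx(roll)).
In Python, from station import ctrl gives the robot as it stands.
- The arm moves only by the tool move_arm, never from a script. Its argument "increments" is a list of rows, each a list of 7 numbers: the opening, from 0 (shut) to 1 (fully open), then the shift along the tool's x, y, z in units of 50 mm (1.0 is 50 mm), then the turn, a rotation vector about the tool's x, y, z in rad. In form: [[claw, tx, ty, tz, rx, ry, rz], ...]. A call has 1 to 20 rows; each row shifts and turns the commanded pose from where the row before left it, along the tool's axes as they then stand; what a row does not reach is not made up. A row lasts 1/10 s, in which the tool goes at most 50 mm and 8.59 degrees, less where a joint would pass 70% of its speed; a pose out of reach is approached as far as the arm can. A call is refused whole if a number of a shift passes 1 or a number of a turn 0.15, either way. A call with a gripper value outside its range is refused whole. The fingers move at their own pace and stop on an object; "force" is the grip in N (left out, the last holds). Time passes only in rows, so rows that do not move let the fingers close. It gives the time, the measured TCP pose, the force, the opening and the grip force at its end, in the units of the state.
- ctrl.get_obs(): the state, without advancing time (a new reading comes with each control period).
- ctrl.camera(name): name is "side" or "top"; returns a dict with "color" (384x512x3 uint8, blue, green, red), "K" (3x3 intrinsics, pixels), "pose" (4x4, takes a point from camera to world coordinates). Camera axes: x right, y down, z forward; pixel columns grow to the right and rows downward; lengths in m; the calibration is good to about 2 mm. A picture is of the moment at which its call begins. There is no depth.
- ctrl.hand_in(): hands the job in; it is judged then, once.
Trained networks look in a picture, given as the dict that the camera call returned (one of the last four; its "shot" number tells which), for a name from the list of things; names that differ only in an ending like _2 or _b are one class to them, and where a whole thing is asked for, a point or a joint stands for the part that bears it (a point fixed in the world has none). Each returns a list of dicts, best first, with "conf" (0 to 1); they miss things now and then, are a little off and sometimes report something else, mostly with a low value. They report only what shows in the picture. A call takes as long as a camera call. They do not tell look-alikes from the thing itself.
- ctrl.cut_out(name, picture): "mask" (384x512 bool, what is visible of it) and "centre" ([row, column] in pixels, amid what is visible of it).
The state is a dict: "time_s": time; "qpos": joint angles; "joint_vel": joint speeds; "tau": joint torques, N m; "ee_pos": TCP position; "eef_rot": TCP orientation; "force": force on the tool from outside, world axes, zero at the start; "moment": the same for the moment, N m; "grip_width": finger opening in m; "grip_force": force on a finger pad.
Only numpy, scipy, OpenCV 4.12 (cv2) and the standard library are available. Lean on these libraries where they do the work, as an engineer would, in place of code of your own. Each camera call takes 0.05 s, during which the arm holds its last target. There are 200 camera calls.

TASK

Change the welding set-up over: draw the tailstock of the mandrel stand back, put the old round-bodied mandrel from the stand into the grey tray, lay the square mandrel on the two rests instead, and slide the tailstock up until both centres are in the mandrel's ends and it is held with no play. Then or before, take every half-shell out of the rack and seat it flat in its own pocket of the nest, hollow side up. Leave the roll of black tape where it lies.

Things in the scene. Friction and masses are not known exactly. Their poses are not given: they have to be found in the camera images.
- rack: fixed black rack, base 284 x 62 x 10 mm, long along its x; origin under its centre, on the bench. Slots at x = -108, -36, 36, 108 mm: two grey blocks 30 mm wide (x), 18 mm tall, 16 mm apart in y (y 8 to 18 mm each side). A shell stands between them on the base, 10 mm above the bench, its 40 mm wide sides free to grip. A shell lying hollow down can be stood in a slot to be turned over.
- nest: fixed aluminium plate 300 x 90 x 10 mm, long along its x; origin under its centre, on the bench. Four pockets along x: pedestals 34 (x) x 62 (y) mm, 22 mm high, with black walls 29 mm high round the opening of 44 (x) x 66 (y) mm; shells lie with length along y. End walls whole, 5 mm thick; side walls 4 mm thick, only 13 mm long at the corners, so fingers fit beside the pedestal down to the plate.
- pocket_0 (a point): centre of the floor (pedestal top) of nest pocket 0, 22 mm above the bench, at nest x = -111 mm
- pocket_1 (a point): centre of the floor (pedestal top) of nest pocket 1, 22 mm above the bench, at nest x = -37 mm
- pocket_2 (a point): centre of the floor (pedestal top) of nest pocket 2, 22 mm above the bench, at nest x = 37 mm
- pocket_3 (a point): centre of the floor (pedestal top) of nest pocket 3, 22 mm above the bench, at nest x = 111 mm
- stand: fixed grey stand, base 290 x 64 x 12 mm, x = -165 to 125; origin on the bench; x runs along its centre line (43 mm up) to the head: shoulder at x = 75, cone 10 mm long towards -x. Rests at x = -30 and 35, 12 mm long, tops 32 mm up, cheeks 26 mm apart, 50 mm high. Mandrel middle: held at x = 15, y = 0, 43 mm up; with the tailstock right back, lay it at x = -4.
- tail (a joint): tailstock slide in m: 0 right up towards the head, 0.065 right back (along the stand's -x). Its shoulder is at stand x = -43 mm - joint, with a 10 mm long cone (10 mm thick at the root, 3 mm at the tip, like the head's) towards +x; the mandrel is clamped between the shoulders at 0.002. About 3 N of friction; stays where left. Starts shut on the old mandrel.
- tail_handle (a point): middle of the upper part of the tailstock's upright black handle, 83 mm above the bench, 25 mm behind the tailstock's shoulder. The handle is 14 mm thick along the stand's x, 30 mm wide along y, its top 90 mm above the bench; the grey block under it is 58 mm high and 40 mm long.
- mandrel: loose square steel bar 22 x 22 x 120 mm, 0.17 to 0.35 kg, length along its x, origin at its middle; in each end a square socket 12 mm wide, 13 mm deep, which the cones enter. Starts lying on the bench right of the rack. Either way round and any side up will do.
- old_mandrel: loose steel bar, 120 mm long along its x, origin at its middle: a dark round middle 22 mm in diameter, 94 mm long, with 22 mm square ends, sockets like the other's, 0.25 kg. Starts held between the centres of the stand, its middle at stand x = 15 mm.
- tray: fixed grey open tray, 90 (x) x 160 (y) x 22 mm high outside, walls and floor 5 mm; origin under its centre, on the bench; right of the rack's far end. A bar fits inside with its length along the tray's y.
- shell_0: moulded half-shell, shallow white plastic tray 40 x 62 x 14 mm (x, y, z), walls 3, floor 2 mm, 34 g; origin in the middle of that envelope. +z points out of its hollow (open) side, -z out of the closed side. Same shape turned 180 deg about z. Starts standing on a short end in a rack slot (y vertical, x along the rack), hollow facing either side, leaning up to 6 deg. May be absent.
- shell_1: moulded half-shell, shallow white plastic tray 40 x 62 x 14 mm (x, y, z), walls 3, floor 2 mm, 34 g; origin in the middle of that envelope. +z points out of its hollow (open) side, -z out of the closed side. Same shape turned 180 deg about z. Starts standing on a short end in a rack slot (y vertical, x along the rack), hollow facing either side, leaning up to 6 deg. May be absent.
- shell_2: moulded half-shell, shallow grey plastic tray 40 x 62 x 14 mm (x, y, z), walls 3, floor 2 mm, 34 g; origin in the middle of that envelope. +z points out of its hollow (open) side, -z out of the closed side. Same shape turned 180 deg about z. Starts standing on a short end in a rack slot (y vertical, x along the rack), hollow facing either side, leaning up to 6 deg. May be absent.
- shell_3: moulded half-shell, shallow grey plastic tray 40 x 62 x 14 mm (x, y, z), walls 3, floor 2 mm, 34 g; origin in the middle of that envelope. +z points out of its hollow (open) side, -z out of the closed side. Same shape turned 180 deg about z. Starts standing on a short end in a rack slot (y vertical, x along the rack), hollow facing either side, leaning up to 6 deg. May be absent.
- tape_roll: small roll of black tape, 58 mm across, 19 mm high, lying on the bench behind the stand; origin under its centre; leave it alone
There are look-alikes about, which are no part of the job. What is shaped like the shell_0 but yellow is not meant. Leave any green or purple look-alike of the shell_1 alone.

How it is judged:
By the outcome, as a careful person would: the job done as asked, in the order asked, and still so for the second after the job is handed in, with the robot touching nothing.
Of shell_0, shell_1, shell_2, shell_3 only 2 to 4 are there at a start; the rules pass over those that are not, and their reading is None.
At some moment in a run one of mandrel may be knocked a few centimetres aside while the robot is not near it.
Once in a run the grip may slacken for a moment while it holds something.
It also fails if it takes over 210 s, if anything falls off the work surface, if the arm or the gripper's body presses on something with over 40 N, if the wrist force passes 120 N, or if a joint passes its speed limit or range.

## Working session

There is one attempt and no reset: what is moved stays moved. The work goes in short steps, Python scripts to look and compute and a tool call to move; the robot and the scene stay as the last step left them, time stands still between calls to the robot, and variables do not carry over. Pictures are saved under pics/ and viewed, at most 14 in all, crops included, and the job is handed in when it is done.

Besides the shell and the picture viewer there is one more tool, called after "Call:" as name([rows], argument=value, ...), one row to a line, values as JSON. move_arm: Moves the arm, as the interface text tells. Its arguments: {"type":"object","properties":{"increments":{"type":"array","items":{"type":"array","items":{"type":"number"}}},"force":{"type":"number"}},"required":["increments"]}

```bash
mkdir -p pics; ls; python3 - <<'E'
from station import ctrl
import cv2
o=ctrl.get_obs(); print(o)
for n in("side","top"):
    p=ctrl.camera(n); cv2.imwrite(f"pics/{n}0.png",cv2.resize(p["color"],(800,600),interpolation=cv2.INTER_CUBIC)); print(n,p["K"].tolist(),p["pose"].round(4).tolist())
    for t in ["rack","nest","stand","mandrel","old_mandrel","tray","shell_0","shell_2","tape_roll","tail_handle"]:
        print(t,[(round(d["conf"],2),[round(float(x),1) for x in d["centre"]],int(d["mask"].sum())) for d in ctrl.cut_out(t,p)])
E
```

```text
pics
{'time_s': 0.0, 'qpos': array([-1.19860236e+00,  3.00491346e-01,  1.52159712e+00, -5.61503228e-06,
        1.32070356e+00, -6.66215253e-02]), 'joint_vel': array([ 0.00146343,  0.00113822,  0.00271887,  0.00126295, -0.00075052,
        0.00063993]), 'tau': array([-2.51221878e-03, -5.31807017e+01, -3.52741027e+01,  7.06613087e-02,
        2.43224110e-02, -1.46522680e-04]), 'ee_pos': array([ 0.23356352, -0.49764417,  0.20486844]), 'eef_rot': array([-3.14039558e+00, -7.44184584e-05,  4.38816842e-01]), 'force': array([-0.11147509,  0.01335739,  0.05165557]), 'moment': array([-0.00682394,  0.00847881,  0.01907218]), 'grip_force': 0.0, 'grip_width': 0.09421066705990139}
side [[472.63328217051765, 0.0, 250.77715016866313], [0.0, 472.63328217051765, 194.86260631149406], [0.0, 0.0, 1.0]] [[-0.7721, -0.3374, 0.5386, -0.1682], [-0.6353, 0.3842, -0.6699, 0.8894], [0.0191, -0.8594, -0.511, 0.7928], [0.0, 0.0, 0.0, 1.0]]
rack [(0.62, [206.4, 271.5], 885), (0.36, [268.4, 207.2], 3142)]
nest [(0.59, [269.4, 207.2], 2964)]
stand [(0.96, [225.8, 237.9], 1736)]
mandrel [(0.65, [191.0, 321.0], 310)]
[... 1050 characters left out ...]
, [198.8, 279.6], 1877)]
stand [(0.69, [187.4, 221.2], 335)]
mandrel [(0.59, [225.5, 348.6], 389)]
old_mandrel [(0.55, [186.6, 221.8], 319), (0.26, [219.8, 152.9], 3482)]
tray [(0.92, [174.5, 343.2], 1928)]
shell_0 [(0.67, [213.1, 321.9], 99), (0.65, [158.7, 282.5], 77), (0.63, [184.0, 281.8], 94), (0.53, [239.7, 275.5], 73), (0.52, [267.6, 253.6], 86), (0.46, [270.1, 300.4], 103), (0.42, [211.8, 278.5], 38)]
shell_2 [(0.67, [213.1, 321.9], 99), (0.65, [158.7, 282.5], 77), (0.63, [184.0, 281.8], 94), (0.53, [239.7, 275.5], 73), (0.52, [267.6, 253.6], 86), (0.46, [270.1, 300.4], 103), (0.42, [211.8, 278.5], 38)]
tape_roll [(0.58, [128.0, 250.0], 142)]
tail_handle [(0.55, [216.3, 218.5], 272)]
```

View pics/top0.png

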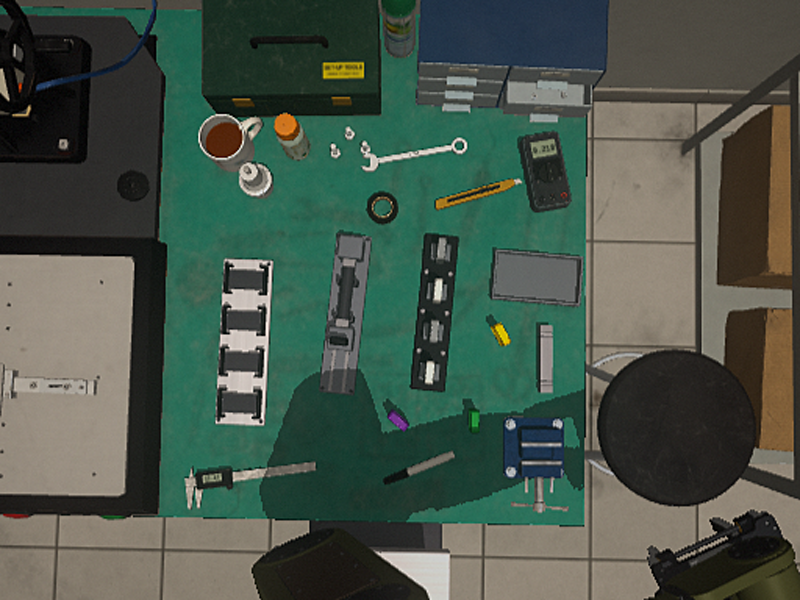

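View pics/side0.png

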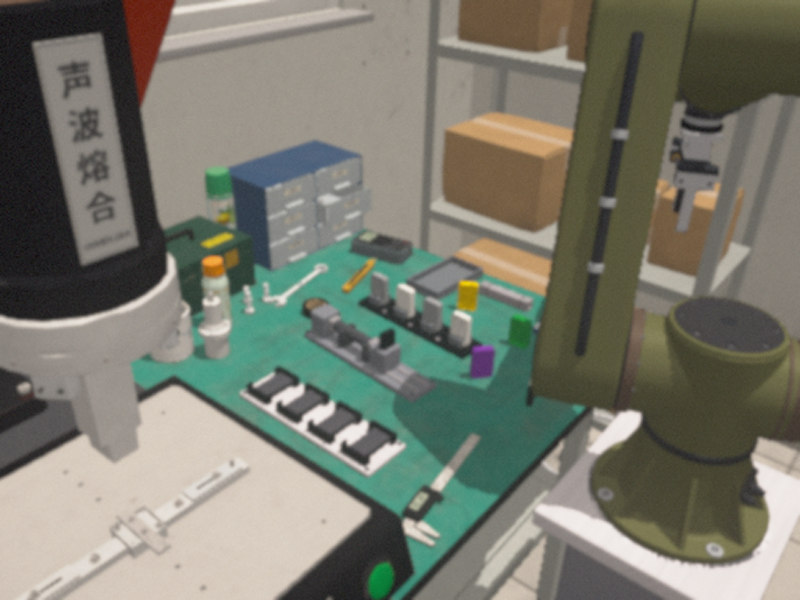

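Top view (800x600): stand (345,312), with its head at the top and the tailstock handle at (340,340). The nest is at (243,342), the rack at (434,312), the tray at (536,276), the square mandrel at (545,357) and the tape at (382,207).
Shell candidates: grey (440,250), white (437,290), grey (433,330) and white (429,372) stand in the rack and fit the description. Yellow (498,332), green (474,418) and purple (397,418) stand on the bench and are the look-alikes to leave alone. I'll confirm this in an enlarged crop that also shows which way the hollows face.

```bash
cat > h.py <<'E'
import numpy as np, cv2
from scipy.optimize import minimize
from station import ctrl
def proj(p,P):
    P=np.atleast_2d(P); T=np.linalg.inv(p["pose"]); c=P@T[:3,:3].T+T[:3,3]
    u=c@p["K"].T; return u[:,:2]/u[:,2:]
def unproj(p,rc,z):
    d=p["pose"][:3,:3]@np.linalg.inv(p["K"])@np.array([rc[1],rc[0],1.]); o=p["pose"][:3,3]
    return o+d*(z-o[2])/d[2]
def box(x0,x1,y0,y1,z0,z1): return np.array([[x,y,z] for x in(x0,x1) for y in(y0,y1) for z in(z0,z1)])
def place(P,q):
    c,s=np.cos(q[2]),np.sin(q[2]); return P@np.array([[c,s,0],[-s,c,0],[0,0,1]])+[q[0],q[1],0]
def nongreen(p):
    h=cv2.cvtColor(p["color"],cv2.COLOR_BGR2HSV).astype(int)
    return ~((abs(h[...,0]-80)<18)&(h[...,1]>90))
S=8
def render(p,boxes,q,roi):
    r0,r1,c0,c1=roi; im=np.zeros(((r1-r0)*S,(c1-c0)*S),np.uint8)
    for b in boxes:
        uv=(proj(p,place(b,q))-[c0,r0]+.5)*S
        cv2.fillConvexPoly(im,cv2.convexHull((uv*16).round().astype(np.int32)),1,shift=4)
    return cv2.resize(im.astype(np.float32),None,fx=1/S,fy=1/S,interpolation=cv2.INTER_AREA)
def fit(p,boxes,q0,mask,pad=8):
    uv=np.vstack([proj(p,place(b,q0)) for b in boxes])
    c0,r0=np.maximum(uv.min(0).astype(int)-pad,0); c1,r1=uv.max(0).astype(int)+pad; roi=(r0,r1,c0,c1)
    m=mask[r0:r1,c0:c1].astype(np.float32)
    f=lambda v: np.abs(render(p,boxes,[v[0]/1e3,v[1]/1e3,v[2]/100],roi)-m).sum()
    v0=np.array([q0[0]*1e3,q0[1]*1e3,q0[2]*100])
    best=None
    for k in (6,2):
        s=np.vstack([v0]+[v0+k*e for e in np.eye(3)])
        r=minimize(f,v0,method="Nelder-Mead",options=dict(initial_simplex=s,maxiter=150)); v0=r.x
    return [round(v0[0]/1e3,4),round(v0[1]/1e3,4),round(v0[2]/100,4)],round(r.fun,1),round(float(m.sum()),1)
M=1e-3
NEST=[box(-.15,.15,-.045,.045,0,.01)]+[box(x-.026,x+.026,-.038,.038,.01,.029) for x in(-.111,-.037,.037,.111)]
RACK=[box(-.142,.142,-.031,.031,0,.01)]+[box(x-.02,x+.02,-.007,.007,.01,.072) for x in(-.108,-.036,.036,.108)]
STAND=[box(-.165,.125,-.032,.032,0,.012)]
TRAY=[box(-.045,.045,-.08,.08,0,.022)]
BAR=[box(-.06,.06,-.011,.011,0,.022)]
E
python3 - <<'E'
from h import *
p=ctrl.camera("top"); s=ctrl.camera("side")
for n,b,rc,z in (("nest",NEST,(218.5,156),.01),("rack",RACK,(200,278),.01),("stand",STAND,(200,221),.01),("tray",TRAY,(177,343),.01),("mandrel",BAR,(228.5,349),.011)):
    w=unproj(p,rc,z); q0=[w[0],w[1],-.05 if n!="tray" else -.05]
    m=nongreen(p)
    print(n,w.round(3),"top",fit(p,b,q0,m))
w=unproj(p,(128+4.5,245),.01);print("tape",w.round(3))
a=cv2.resize(p["color"][150:258,255:305],None,fx=5.5,fy=5.5,interpolation=cv2.INTER_CUBIC)
b=cv2.resize(s["color"][165:245,225:345],None,fx=4.3,fy=4.3,interpolation=cv2.INTER_CUBIC)
o=np.zeros((600,800,3),np.uint8); o[:a.shape[0],:a.shape[1]]=a; o[:b.shape[0],280:280+b.shape[1]]=b
cv2.imwrite("pics/c1.png",o)
E
```

```text
nest [0.518 0.219 0.01 ] top ([np.float64(0.5189), np.float64(0.2209), np.float64(-0.0186)], np.float64(236.6), 3409.0)
rack [ 0.578 -0.124  0.01 ] top ([np.float64(0.5796), np.float64(-0.1227), np.float64(-0.0742)], np.float64(159.0), 2062.0)
stand [0.574 0.037 0.01 ] top ([np.float64(0.5937), np.float64(0.0369), np.float64(-0.0879)], np.float64(80.3), 2309.0)
tray [ 0.647 -0.307  0.01 ] top ([np.float64(0.6458), np.float64(-0.3066), np.float64(-0.0673)], np.float64(370.5), 2190.0)
mandrel [ 0.502 -0.325  0.011] top ([np.float64(0.5002), np.float64(-0.324), np.float64(0.0094)], np.float64(31.8), 434.0)
tape [ 0.769 -0.026  0.01 ]
```

View pics/c1.png

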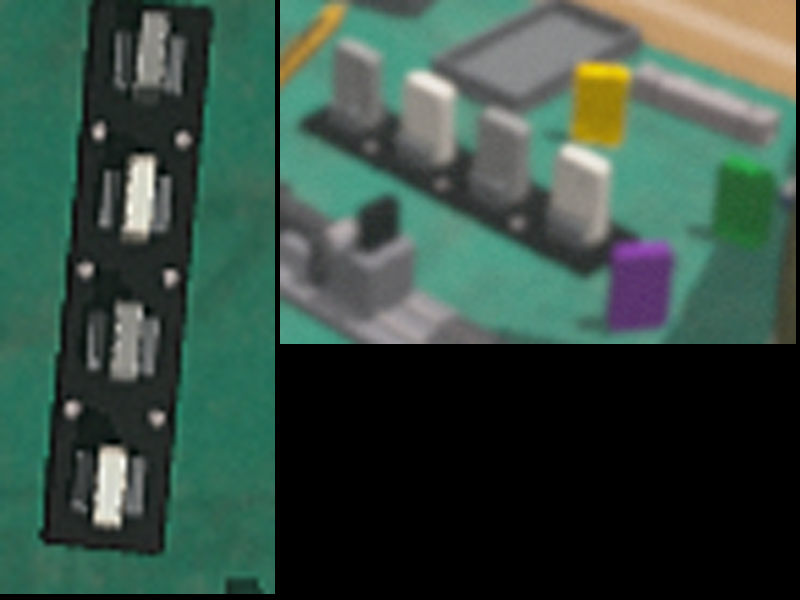

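```bash
python3 - <<'E'
from h import *
s=ctrl.camera("side")
q=[.5796,-.1227,-.0742]
o=np.zeros((560,800,3),np.uint8)
for i,x in enumerate((-.108,-.036,.036,.108)):
    P=place(np.array([[x+.03,.007,.08],[x-.03,.007,.08],[x-.03,.007,.005],[x+.03,.007,.005]]),q)
    uv=proj(s,P).astype(np.float32)
    H=cv2.getPerspectiveTransform(uv,np.float32([[0,0],[195,0],[195,250],[0,250]]))
    w=cv2.warpPerspective(s["color"],H,(196,250),flags=cv2.INTER_CUBIC); o[:250,i*200:i*200+196]=w
    g=w.astype(float); L=g[40:200,30:160].mean(2); lo,hi=np.percentile(L,[10,98]); o[280:530,i*200:i*200+196]=np.clip((g-lo)/(hi-lo)*255,0,255)
cv2.imwrite("pics/c2.png",o)
E
```

```text
(no output)
```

View pics/c2.png

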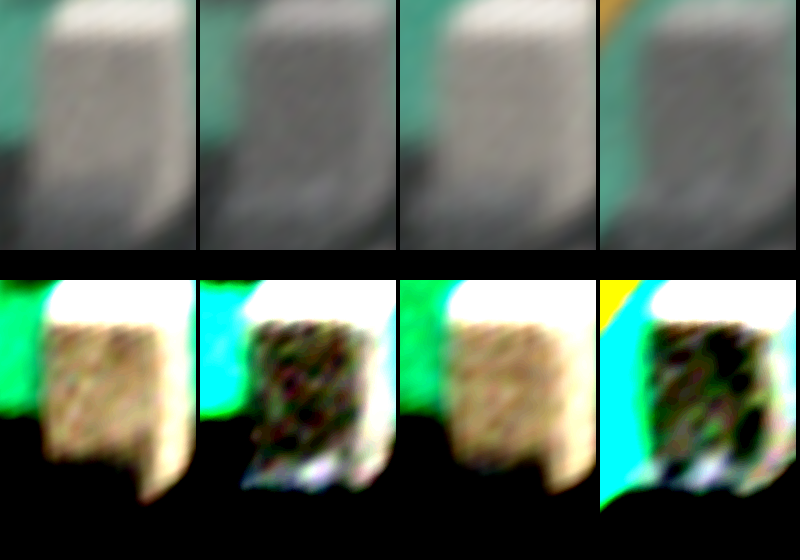

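```bash
python3 - <<'E'
from h import *
im=0
for k in range(10): s=ctrl.camera("side"); im=im+s["color"].astype(np.float32)/10
q=[.5796,-.1227,-.0742]
o=np.zeros((320,800,3),np.uint8)
for i,x in enumerate((-.108,-.036,.036,.108)):
    P=place(np.array([[x+.03,.007,.08],[x-.03,.007,.08],[x-.03,.007,.005],[x+.03,.007,.005]]),q)
    H=cv2.getPerspectiveTransform(proj(s,P).astype(np.float32),np.float32([[0,0],[195,0],[195,250],[0,250]]))
    w=cv2.warpPerspective(im,H,(196,250),flags=cv2.INTER_CUBIC)
    g=w.mean(2); print((cv2.resize(g[20:220,20:190],(14,14),interpolation=cv2.INTER_AREA)/g[70:150,70:130].mean()*100).astype(int))
    o[:250,i*200:i*200+196]=np.clip((w/g[70:150,70:130].mean()-.8)/.4*255,0,255)
cv2.imwrite("pics/c3.png",o)
E
```

```text
[[ 91  97 118 142 151 151 152 153 153 153 153 152 144 126]
 [ 92  97 108 115 116 116 117 119 119 119 120 124 125 116]
 [ 94  96  97  97  97  99 101 100  99 100 103 110 117 114]
 [ 94  96  96  97  97  99  99  96  96  98 101 107 114 113]
 [ 93  95  97  98  99  99  98  97  97  98 101 107 114 114]
 [ 92  94  97  98  99 100 100  99  99 100 101 107 114 112]
 [ 92  95  97  99  99 100 100 101 101 101 102 107 113 112]
 [ 85  91  96  99 100  99  99 101 102 102 103 108 114 113]
 [ 72  84  95 100 101  99  99 101 103 102 101 107 114 111]
 [ 61  79  94 100 100  99  98  99 100  99  98 106 113 108]
 [ 57  77  90  93  94  93  92  92  93  92  95 106 115 107]
 [ 56  72  81  83  84  83  84  84  86  88  95 107 112  99]
 [ 55  67  73  76  77  77  78  80  81  85  95 104 100  80]
 [ 54  62  66  68  68  69  69  70  73  83  93  91  75  54]]
[[121 120 126 138 144 146 147 147 147 147 149 152 148 136]
 [123 118 116 116 115 114 115 115 115 116 119 124 124 122]
 [122 114 107 103 101 101 101 102 103 103 105 110 115 120]
 [121 113 106 101 100 100 100 100 100 101 103 108 115 120]
 [120 112 105 101  99 100 100 100 100
[... 1507 characters left out ...]
9 103 100 100 100 100 100  98  99 103 108 113 117]
 [115 108 101 100  99  99 100  98  96  96  99 105 111 116]
 [114 106 101 100 100 100 100  98  97  97  99 104 111 115]
 [113 106 101 100  99  99  99  98  97  97  99 104 110 116]
 [112 106 102  99  99  99  99  99  98  98  99 102 109 116]
 [113 107 101  99 100 100 101 102 100  99  98 101 108 115]
 [115 107 102  99 100 101 103 103 101  97  96 100 107 112]
 [117 109 103 100 100 101 102 102 101  96  95  99 108 112]
 [119 112 105 102 100 100 103 105 104  99  98 103 110 111]
 [120 114 108 103 100 102 108 111 108 103 102 106 109 106]
 [115 110 105 101  99 104 109 109 105 103 105 106 102  91]
 [ 99  96  94  91  92  96  97  98  97  99 100  94  84  70]]
```

View pics/c3.png

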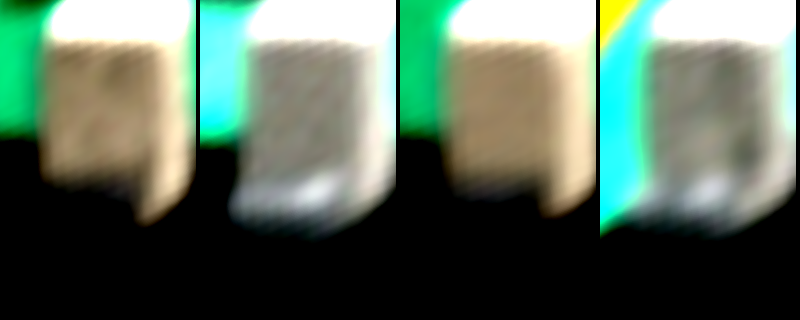

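Rack order, near to far, is white, grey, white, grey. Slots 0 and 3 show some relief on the +y face, so they are probably hollow towards +y. Slots 1 and 2 are flat, so probably hollow towards −y. I'll check each one in hand. The tailstock comes first, along with a better nest fit.

```bash
python3 - <<'E'
from h import *
for n in("top","side"):
    p=ctrl.camera(n); im=p["color"].astype(int)
    for k,thr in enumerate((110,140)):
        m=((im.min(2)>thr)).astype(np.uint8)
        uv=proj(p,place(NEST[0],[.519,.220,-.02])); hull=cv2.convexHull(uv.astype(np.float32)).astype(np.int32)
        roi=cv2.dilate(cv2.fillConvexPoly(np.zeros(m.shape,np.uint8),hull,1),np.ones((7,7)))
        m&=roi; nl,lab,st,_=cv2.connectedComponentsWithStats(m,connectivity=8); j=1+np.argmax(st[1:,4]); 
        m=(lab==j).astype(np.uint8)
        pts=cv2.findNonZero(m); f=cv2.fillConvexPoly(np.zeros(m.shape,np.uint8),cv2.convexHull(pts),1)
        print(n,thr,fit(p,NEST[:1] if n=="top" else NEST,[.519,.220,-.02],f))
    print(n,"stand",fit(p,STAND if n=="top" else STAND+[box(.075,.125,-.02,.02,0,.058),box(-.085,-.045,-.02,.02,0,.058)],[.5937,.0369,-.088],nongreen(p)))
    print(n,"rack",fit(p,RACK,[.5796,-.1227,-.0742],nongreen(p)))
    print(n,"tray",fit(p,TRAY,[.6458,-.3066,-.0673],nongreen(p)))
    d=ctrl.cut_out("tail_handle",p); print([(round(x["conf"],2),x["centre"]) for x in d][:1])
    print("pred handle",proj(p,place(np.array([[-.070,0,.083]]),[.5937,.0369,-.088])).round(1))
print(place(np.array([[-.070,0,.083],[.015,0,.043]]),[.5937,.0369,-.088]).round(4))
E
```

```text
top 110 ([np.float64(0.5189), np.float64(0.221), np.float64(-0.0186)], np.float64(86.3), 3443.0)
top 140 ([np.float64(0.519), np.float64(0.2209), np.float64(-0.0214)], np.float64(460.8), 3020.0)
top stand ([np.float64(0.5937), np.float64(0.0369), np.float64(-0.0873)], np.float64(99.8), 2328.0)
top rack ([np.float64(0.5793), np.float64(-0.1226), np.float64(-0.075)], np.float64(154.2), 2068.0)
top tray ([np.float64(0.6458), np.float64(-0.3064), np.float64(-0.0668)], np.float64(370.5), 2193.0)
[(0.53, [216.2, 217.4])]
pred handle [[216.1 217.2]]
side 110 ([np.float64(0.5175), np.float64(0.223), np.float64(-0.0186)], np.float64(404.1), 2909.0)
side 140 ([np.float64(0.5192), np.float64(0.2206), np.float64(-0.0185)], np.float64(515.8), 2715.0)
side stand ([np.float64(0.5931), np.float64(0.0352), np.float64(-0.0959)], np.float64(2355.5), 4298.0)
side rack ([np.float64(0.5822), np.float64(-0.1273), np.float64(-0.0583)], np.float64(3050.2), 4719.0)
side tray ([np.float64(0.6444), np.float64(-0.3047), np.float64(-0.0847)], np.float64(1641.4), 2495.0)
[(0.74, [226.4, 247.7])]
pred handle [[247.1 213.4]]
[[0.524  0.0431 0.083 ]
 [0.6086 0.0356 0.043 ]]
```

```bash
cat >> h.py <<'E'
from scipy.spatial.transform import Rotation as Ro
def stat(): 
    o=ctrl.get_obs(); print("t",round(o["time_s"],1),"pos",o["ee_pos"].round(4),"rpy",o["eef_rot"].round(3),"F",o["force"].round(1),"M",o["moment"].round(2),"w",round(o["grip_width"]*1e3,1),"gf",round(o["grip_force"],1),"q",o["qpos"].round(2)); return o
def plan(*targets,start=None,step=.9):
    """targets: (pos, rpy or None). prints rotation rows then translation rows"""
    o=ctrl.get_obs(); p,R=(np.array(o["ee_pos"]),Ro.from_euler("xyz",o["eef_rot"])) if start is None else (np.array(start[0],float),Ro.from_euler("xyz",start[1]))
    for pos,rpy in targets:
        if rpy is not None:
            R1=Ro.from_euler("xyz",rpy); v=(R.inv()*R1).as_rotvec(); n=int(np.ceil(np.linalg.norm(v)/.145))
            if n: print(f" rot {n} x",(v/n).round(4).tolist())
            R=R1
        d=R.inv().apply(np.array(pos)-p)/.05; n=int(np.ceil(np.linalg.norm(d)/step))
        if n: print(f" tr {n} x",(d/n).round(3).tolist())
        p=np.array(pos,float)
PI=np.pi
ST=[.5937,.0369,-.0875]; NE=[.519,.2209,-.019]; RA=[.5794,-.1226,-.075]; TR=[.6458,-.3065,-.067]
def at(q,x,y,z): return place(np.array([[x,y,z]]),q)[0]
E
python3 - <<'E'
from h import *
y=ST[2]+PI/2
h=at(ST,-.07,0,.066); print(h)
plan(([h[0],h[1],.205],[PI,0,y]),(h,None),(at(ST,-.135,0,.066),None))
E
```

```text
[0.5239678  0.04301719 0.066     ]
 rot 8 x [0.0, 0.0, -0.1306]
 tr 14 x [0.806, 0.346, 0.001]
 tr 4 x [0.0, -0.0, 0.695]
 tr 2 x [-0.0, -0.65, -0.0]
```

Call:
move_arm([
  [1,0,0,0,0,0,-0.1306],
  [1,0,0,0,0,0,-0.1306],
  [1,0,0,0,0,0,-0.1306],
  [1,0,0,0,0,0,-0.1306],
  [1,0,0,0,0,0,-0.1306],
  [1,0,0,0,0,0,-0.1306],
  [1,0,0,0,0,0,-0.1306],
  [1,0,0,0,0,0,-0.1306],
  [0.6,0.806,0.346,0,0,0,0],
  [0.6,0.806,0.346,0,0,0,0],
  [0.6,0.806,0.346,0,0,0,0],
  [0.6,0.806,0.346,0,0,0,0],
  [0.6,0.806,0.346,0,0,0,0],
  [0.6,0.806,0.346,0,0,0,0],
  [0.6,0.806,0.346,0,0,0,0],
  [0.6,0.806,0.346,0,0,0,0],
  [0.6,0.806,0.346,0,0,0,0],
  [0.6,0.806,0.346,0,0,0,0],
  [0.6,0.806,0.346,0,0,0,0],
  [0.6,0.806,0.346,0,0,0,0],
])

```text
time_s: 3.95
ee_pos: [0.4832, -0.0324, 0.2056]
eef_rot: [3.141, 0.0, 1.484]
force: [-0.6, -1.4, -0.3]
grip_width: 0.0564
grip_force: 0.0
```

```bash
python3 - <<'E'
from h import *
stat()
h=at(ST,-.07,0,.066)
plan(([h[0],h[1],.205],[PI,0,ST[2]+PI/2]),(h,None))
E
```

```text
t 4.0 pos [ 0.4832 -0.0324  0.2056] rpy [3.141 0.    1.484] F [-0.6 -1.4 -0.3] M [-0.04 -0.11 -0.04] w 56.4 gf 0.0 q [-0.14  0.15  1.7  -0.    1.29 -0.06]
 rot 1 x [0.0005, 0.0, 0.0005]
 tr 2 x [0.787, 0.34, 0.006]
 tr 4 x [0.0, -0.0, 0.695]
```

Call:
move_arm([
  [0.6,0.787,0.34,0,0,0,0],
  [0.6,0.787,0.34,0,0,0,0],
  [0.6,0,0,0.695,0,0,0],
  [0.6,0,0,0.695,0,0,0],
  [0.6,0,0,0.695,0,0,0],
  [0.6,0,0,0.695,0,0,0],
  [0,0,0,0,0,0,0],
  [0,0,0,0,0,0,0],
  [0,0,0,0,0,0,0],
  [0,0,0,0,0,0,0],
  [0,0,0,0,0,0,0],
  [0,0,0,0,0,0,0],
], force=20)

```text
time_s: 5.15
ee_pos: [0.5235, 0.0412, 0.0672]
eef_rot: [3.141, -0.0, 1.484]
force: [-3.7, 0.1, 6.4]
grip_width: 0.0137
grip_force: 20.0
```

Call:
move_arm([
  [0,0,-0.2,0,0,0,0],
  [0,0,-0.2,0,0,0,0],
  [0,0,-0.2,0,0,0,0],
  [0,0,-0.2,0,0,0,0],
  [0,0,-0.2,0,0,0,0],
  [0,0,-0.2,0,0,0,0],
  [0,0,-0.06,0,0,0,0],
  [0,0,0,0,0,0,0],
  [0,0,0,0,0,0,0],
])

```text
time_s: 6.05
ee_pos: [0.4609, 0.0468, 0.0672]
eef_rot: [3.139, -0.0, 1.484]
force: [4.1, -0.4, 6.0]
grip_width: 0.0137
grip_force: 20.0
```

```bash
python3 - <<'E'
from h import *
stat()
E
```

```text
t 6.0 pos [0.4609 0.0468 0.0672] rpy [ 3.139 -0.     1.484] F [ 4.1 -0.4  6. ] M [-0.1  -0.7  -0.07] w 13.7 gf 20.0 q [ 0.02  0.28  1.9  -0.    0.96  0.11]
```

```bash
python3 - <<'E'
from h import *
o=ctrl.get_obs(); p=o["ee_pos"]
a=at(ST,.013,0,.024); print(a)
plan(([p[0],p[1],.15],None),([a[0],a[1],.15],[PI,0,ST[2]]),(a,None))
E
```

```text
[0.60665027 0.03576395 0.024     ]
 tr 2 x [0.0, 0.002, -0.828]
 rot 11 x [0.0002, -0.0002, 0.1428]
 tr 4 x [0.731, -0.009, -0.0]
 tr 3 x [-0.0, -0.0, 0.84]
```

Call:
move_arm([
  [0.6,0,0,0,0,0,0],
  [0.6,0,0,0,0,0,0],
  [0.6,0,0,-0.828,0,0,0],
  [0.6,0,0,-0.828,0,0,0],
  [0.6,0,0,0,0,0,0.1428],
  [0.6,0,0,0,0,0,0.1428],
  [0.6,0,0,0,0,0,0.1428],
  [0.6,0,0,0,0,0,0.1428],
  [0.6,0,0,0,0,0,0.1428],
  [0.6,0,0,0,0,0,0.1428],
  [0.6,0,0,0,0,0,0.1428],
  [0.6,0,0,0,0,0,0.1428],
  [0.6,0,0,0,0,0,0.1428],
  [0.6,0,0,0,0,0,0.1428],
  [0.6,0,0,0,0,0,0.1428],
  [0.6,0.731,0,0,0,0,0],
  [0.6,0.731,0,0,0,0,0],
  [0.6,0.731,0,0,0,0,0],
  [0.6,0.731,0,0,0,0,0],
  [0.6,0,0,0,0,0,0],
])

```text
time_s: 8.05
ee_pos: [0.608, 0.0335, 0.1475]
eef_rot: [3.141, 0.002, -0.088]
force: [-0.1, 0.1, -0.9]
grip_width: 0.0561
grip_force: 0.0
```

```bash
python3 - <<'E'
from h import *
stat()
plan((at(ST,.013,0,.024),[PI,0,ST[2]]))
p=ctrl.camera("top")
cv2.imwrite("pics/t1.png",cv2.resize(p["color"][130:270,190:390],None,fx=4,fy=4,interpolation=cv2.INTER_CUBIC))
E
```

```text
t 8.1 pos [0.608  0.0335 0.1475] rpy [ 3.141e+00  2.000e-03 -8.800e-02] F [-0.1  0.1 -0.9] M [ 0.03  0.05 -0.02] w 56.1 gf 0.0 q [-0.01  0.48  1.41 -0.    1.25  1.65]
 rot 1 x [0.0002, 0.002, -0.0003]
 tr 3 x [-0.01, -0.014, 0.823]
```

View pics/t1.png

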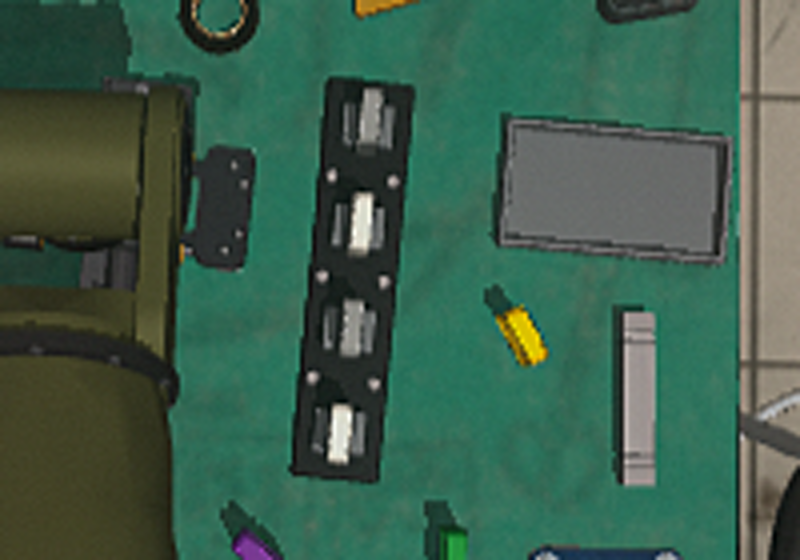

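The arm hides the stand here. The rack, tray and square mandrel (crop 637,397) haven't moved. I'll go down onto the old mandrel.

Call:
move_arm([
  [0.6,-0.01,-0.014,0.823,0,0,0],
  [0.6,-0.01,-0.014,0.823,0,0,0],
  [0.6,-0.01,-0.014,0.823,0,0,0],
  [0,0,0,0,0,0,0],
  [0,0,0,0,0,0,0],
  [0,0,0,0,0,0,0],
  [0,0,0,0,0,0,0],
  [0,0,0,0,0,0,0],
], force=15)

```text
time_s: 8.9
ee_pos: [0.6056, 0.0362, 0.0275]
eef_rot: [-3.141, -0.002, -0.087]
force: [0.1, 2.0, 7.0]
grip_width: 0.0214
grip_force: 15.0
```

```bash
python3 - <<'E'
from h import *
stat()
E
```

```text
t 8.9 pos [0.6056 0.0362 0.0275] rpy [-3.141e+00 -2.000e-03 -8.700e-02] F [0.1 2.  7. ] M [0.41 0.08 0.01] w 21.4 gf 15.0 q [-0.    0.62  1.51  0.    1.02  1.66]
```

Call:
move_arm([
  [0,0,0,0,0,0,0],
  [0,0,0,0,0,0,0],
  [0,-0.1,0,0,0,0,0],
  [0,-0.1,0,0,0,0,0],
  [0,-0.1,0,0,0,0,0],
  [0,-0.08,0,0,0,0,0],
  [0,0,0,0,0,0,0],
], force=35)

```text
time_s: 9.6
ee_pos: [0.5863, 0.0379, 0.0269]
eef_rot: [-3.141, -0.002, -0.087]
force: [-0.0, -0.2, 5.6]
grip_width: 0.0218
grip_force: 3.5
```

```bash
python3 - <<'E'
from h import *
o=stat(); p=o["ee_pos"]
t=at(TR,0,0,.06)
up=[p[0],p[1],.17]
plan((up,None),([t[0],t[1],.17],[PI,0,TR[2]+PI/2]),([t[0],t[1],.032],None))
E
```

```text
t 9.6 pos [0.5863 0.0379 0.0269] rpy [-3.141e+00 -2.000e-03 -8.700e-02] F [-0.  -0.2  5.6] M [ 0.01 -0.04  0.05] w 21.8 gf 3.5 q [ 0.    0.58  1.57 -0.    0.99  1.66]
 tr 4 x [0.001, -0.0, -0.716]
 rot 11 x [0.0001, -0.0001, -0.1446]
 tr 8 x [-0.849, 0.206, 0.0]
 tr 4 x [0.0, -0.0, 0.69]
```

Call:
move_arm([
  [0.35,0,0,0,0,0,0],
  [0.35,0,0,0,0,0,0],
  [0.35,0,0,-0.12,0,0,0],
  [0,0,0,0,0,0,0],
  [0,0,0,0,0,0,0],
  [0,0,0,0,0,0,0],
  [0,0,0,0,0,0,0],
  [0,0,0,0,0,0,0],
  [0,0,0,-0.3,0,0,0],
  [0,0,0,-0.6,0,0,0],
  [0,0,0,-0.6,0,0,0],
  [0,0,0,-0.6,0,0,0],
  [0,0,0,-0.6,0,0,0],
], force=40)

```text
time_s: 10.9
ee_pos: [0.5855, 0.0379, 0.1686]
eef_rot: [3.142, 0.0, -0.087]
force: [0.6, 0.7, -2.5]
grip_width: 0.021
grip_force: 40.0
```

```bash
python3 - <<'E'
from h import *
o=stat(); p=o["ee_pos"]
t=at(TR,0,0,.0)
plan(([t[0],t[1],p[2]],[PI,0,TR[2]+PI/2]),([t[0],t[1],.012],None))
E
```

```text
t 10.9 pos [0.5855 0.0379 0.1686] rpy [ 3.142  0.    -0.087] F [ 0.6  0.7 -2.5] M [ 0.04 -0.03 -0.01] w 21.0 gf 40.0 q [0.   0.41 1.46 0.   1.27 1.66]
 rot 11 x [-0.0, 0.0, -0.1446]
 tr 8 x [-0.849, 0.208, 0.0]
 tr 4 x [0.0, -0.0, 0.783]
```

Call:
move_arm([
  [0,0,0,0,0,0,-0.1446],
  [0,0,0,0,0,0,-0.1446],
  [0,0,0,0,0,0,-0.1446],
  [0,0,0,0,0,0,-0.1446],
  [0,0,0,0,0,0,-0.1446],
  [0,0,0,0,0,0,-0.1446],
  [0,0,0,0,0,0,-0.1446],
  [0,0,0,0,0,0,-0.1446],
  [0,0,0,0,0,0,-0.1446],
  [0,0,0,0,0,0,-0.1446],
  [0,0,0,0,0,0,-0.1446],
  [0,-0.849,0.208,0,0,0,0],
  [0,-0.849,0.208,0,0,0,0],
  [0,-0.849,0.208,0,0,0,0],
  [0,-0.849,0.208,0,0,0,0],
  [0,-0.849,0.208,0,0,0,0],
  [0,-0.849,0.208,0,0,0,0],
  [0,-0.849,0.208,0,0,0,0],
  [0,-0.849,0.208,0,0,0,0],
  [0,0,0,0,0,0,0],
])

```text
time_s: 12.9
ee_pos: [0.645, -0.3115, 0.1661]
eef_rot: [-3.14, 0.0, 1.499]
force: [0.7, 0.5, -2.9]
grip_width: 0.021
grip_force: 40.0
```

```bash
python3 - <<'E'
from h import *
o=stat(); p=o["ee_pos"]
t=at(TR,0,0,.0)
plan(([t[0],t[1],p[2]],[PI,0,TR[2]+PI/2]),([t[0],t[1],.009],None))
E
```

```text
t 12.9 pos [ 0.645  -0.3115  0.1661] rpy [-3.14   0.     1.499] F [ 0.7  0.5 -2.9] M [ 0.02 -0.06 -0.  ] w 21.0 gf 40.0 q [-0.5   0.72  1.   -0.    1.43 -0.43]
 rot 1 x [-0.0013, 0.0003, -0.005]
 tr 1 x [0.102, 0.009, 0.0]
 tr 4 x [0.0, -0.0, 0.785]
```

Call:
move_arm([
  [0,0.1,0,0,0,0,0],
  [0,0,0,0.8,0,0,0],
  [0,0,0,0.8,0,0,0],
  [0,0,0,0.8,0,0,0],
  [0,0,0,0.6,0,0,0],
  [0,0,0,0.16,0,0,0],
  [0,0,0,0,0,0,0],
  [0.4,0,0,0,0,0,0],
  [0.4,0,0,0,0,0,0],
  [0.4,0,0,-0.8,0,0,0],
  [0.4,0,0,-0.8,0,0,0],
])

```text
time_s: 14.0
ee_pos: [0.6464, -0.3015, 0.0907]
eef_rot: [3.141, -0.0, 1.503]
force: [-0.5, -0.2, 0.0]
grip_width: 0.0376
grip_force: 0.0
```

```bash
python3 - <<'E'
from h import *
o=stat(); pp=o["ee_pos"]
p=ctrl.camera("top")
cv2.imwrite("pics/t2.png",cv2.resize(p["color"][120:280,190:400],None,fx=3.7,fy=3.7,interpolation=cv2.INTER_CUBIC))
q,f,a=fit(p,BAR,[.5002,-.324,.0094],nongreen(p)); print(q,f,a)
plan(([pp[0],pp[1],.13],None),([q[0],q[1],.13],[PI,0,float(q[2])]),([q[0],q[1],.003],None))
E
```

```text
t 14.0 pos [ 0.6464 -0.3015  0.0907] rpy [ 3.141 -0.     1.503] F [-0.5 -0.2  0. ] M [-0.03 -0.07  0.01] w 37.6 gf 0.0 q [-0.49  0.77  1.09  0.    1.29 -0.42]
[np.float64(0.5004), np.float64(-0.3239), np.float64(0.0097)] 1064.7 1475.0
 tr 1 x [0.021, -0.049, -0.604]
 rot 11 x [0.0011, -0.0004, 0.1358]
 tr 4 x [-0.731, 0.105, 0.0]
 tr 3 x [0.0, -0.0, 0.847]
```

View pics/t2.png

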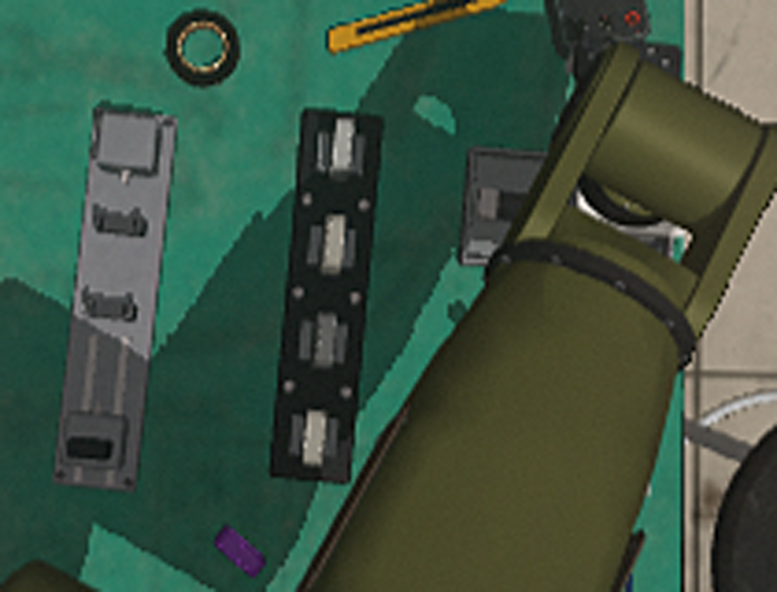

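The old mandrel lies in the tray (crop 490,205). The stand is empty and the tailstock (90,445) is right back. I'll hover over the square mandrel and check it with the side camera.

Call:
move_arm([
  [0.6,0,0,-0.6,0,0,0],
  [0.6,0,0,0,0,0,0.1358],
  [0.6,0,0,0,0,0,0.1358],
  [0.6,0,0,0,0,0,0.1358],
  [0.6,0,0,0,0,0,0.1358],
  [0.6,0,0,0,0,0,0.1358],
  [0.6,0,0,0,0,0,0.1358],
  [0.6,0,0,0,0,0,0.1358],
  [0.6,0,0,0,0,0,0.1358],
  [0.6,0,0,0,0,0,0.1358],
  [0.6,0,0,0,0,0,0.1358],
  [0.6,0,0,0,0,0,0.1358],
  [0.6,-0.731,0.105,0,0,0,0],
  [0.6,-0.731,0.105,0,0,0,0],
  [0.6,-0.731,0.105,0,0,0,0],
  [0.6,-0.731,0.105,0,0,0,0],
  [0.6,0,0,0,0,0,0],
])

```text
time_s: 15.75
ee_pos: [0.4978, -0.325, 0.1206]
eef_rot: [3.14, -0.001, 0.007]
force: [1.1, -0.6, 0.6]
grip_width: 0.0564
grip_force: 0.0
```

```bash
python3 - <<'E'
from h import *
o=stat(); q=[.5002,-.3239,.0097]
plan(([q[0],q[1],.003],[PI,0,q[2]]))
s=ctrl.camera("side")
uv=proj(s,place(BAR[0],q)); 
im=cv2.resize(s["color"][160:230,270:370],None,fx=7,fy=7,interpolation=cv2.INTER_CUBIC)
h=cv2.convexHull(((uv-[270,160]+.5)*7).astype(np.int32)); cv2.polylines(im,[h],True,(0,0,255),1)
cv2.imwrite("pics/s2.png",im)
E
```

```text
t 15.8 pos [ 0.4978 -0.325   0.1206] rpy [ 3.14e+00 -1.00e-03  7.00e-03] F [ 1.1 -0.6  0.6] M [0.06 0.02 0.03] w 56.4 gf 0.0 q [-0.64  0.48  1.48 -0.    1.18  0.92]
 rot 1 x [0.0013, -0.0012, -0.0025]
 tr 3 x [0.016, -0.007, 0.784]
```

View pics/s2.png

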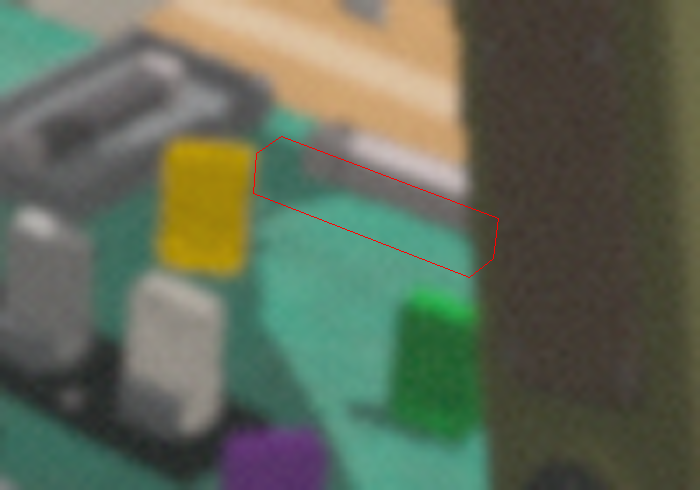

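The mandrel has been knocked: in the side view it lies about (+8,−3) px from the expected outline. I'll move the arm aside and measure it again from the top.

Call:
move_arm([
  [0.6,0,-0.8,-0.3,0,0,0],
  [0.6,0,-0.8,-0.3,0,0,0],
  [0.6,0,-0.8,0,0,0,0],
  [0.6,0,-0.8,0,0,0,0],
  [0.6,0,-0.8,0,0,0,0],
])

```text
time_s: 16.3
ee_pos: [0.4995, -0.1221, 0.15]
eef_rot: [3.141, -0.002, 0.01]
force: [0.4, -1.1, 1.1]
grip_width: 0.0565
grip_force: 0.0
```

```bash
python3 - <<'E'
from h import *
o=stat()
p=ctrl.camera("top")
m=nongreen(p); 
for d in ctrl.cut_out("mandrel",p): print(d["conf"],d["centre"],d["mask"].sum(),unproj(p,d["centre"],.011).round(3), cv2.minAreaRect(cv2.findNonZero(d["mask"].astype(np.uint8))))
cv2.imwrite("pics/t3.png",cv2.resize(p["color"][160:290,280:400],None,fx=4.5,fy=4.5,interpolation=cv2.INTER_CUBIC))
E
```

```text
t 16.3 pos [ 0.4995 -0.1221  0.15  ] rpy [ 3.141e+00 -2.000e-03  1.000e-02] F [ 0.4 -1.1  1.1] M [0.01 0.01 0.02] w 56.5 gf 0.0 q [-0.31  0.27  1.69  0.    1.18  1.25]
0.97 [230.4, 359.6] 389 [ 0.497 -0.355  0.011] ((359.9999694824219, 231.5), (42.99999237060547, 7.999999046325684), 90.0)
```

View pics/t3.png

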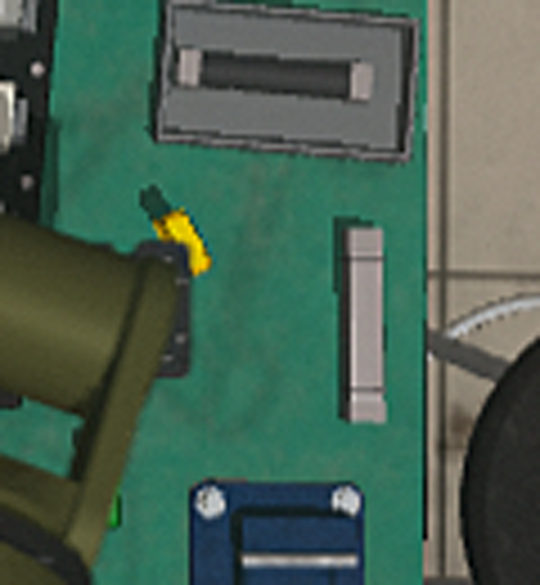

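The square mandrel now lies about 31 mm further right, at crop (365,325), still aligned with x. The old one sits in the tray.

```bash
python3 - <<'E'
from h import *
o=stat(); pp=o["ee_pos"]
p=ctrl.camera("top")
q,f,a=fit(p,BAR,[.4985,-.355,.01],nongreen(p),pad=5); print(q,f,a)
plan(([q[0],q[1],pp[2]],[PI,0,float(q[2])]),([q[0],q[1],.003],None))
E
```

```text
t 16.4 pos [ 0.4997 -0.1202  0.15  ] rpy [ 3.141e+00 -2.000e-03  1.400e-02] F [-0.3 -0.1 -1.2] M [-0.03 -0.    0.05] w 56.3 gf 0.0 q [-0.31  0.27  1.69  0.    1.18  1.25]
[np.float64(0.495), np.float64(-0.3561), np.float64(0.0228)] 29.7 407.0
 rot 1 x [0.0006, -0.0022, -0.0097]
 tr 6 x [-0.034, 0.78, -0.0]
 tr 4 x [0.0, -0.0, 0.735]
```

Call:
move_arm([
  [0.6,0,0,0,0,-0.002,-0.01],
  [0.6,-0.034,0.78,0,0,0,0],
  [0.6,-0.034,0.78,0,0,0,0],
  [0.6,-0.034,0.78,0,0,0,0],
  [0.6,-0.034,0.78,0,0,0,0],
  [0.6,-0.034,0.78,0,0,0,0],
  [0.6,-0.034,0.78,0,0,0,0],
  [0.6,0,0,0.73,0,0,0],
  [0.6,0,0,0.73,0,0,0],
  [0.6,0,0,0.73,0,0,0],
  [0.6,0,0,0.7,0,0,0],
  [0.6,0,0,0,0,0,0],
  [0,0,0,0,0,0,0],
  [0,0,0,0,0,0,0],
  [0,0,0,0,0,0,0],
  [0,0,0,0,0,0,0],
  [0,0,0,0,0,0,0],
  [0,0,0,0,0,0,0],
], force=40)

```text
time_s: 18.25
ee_pos: [0.4927, -0.3581, 0.0046]
eef_rot: [3.142, 0.002, 0.02]
force: [0.3, 1.3, 2.5]
grip_width: 0.0219
grip_force: 40.0
```

```bash
python3 - <<'E'
from h import *
o=stat(); pp=o["ee_pos"]
g=[.5860,.0379,.20]
plan(([pp[0],pp[1],.2],None),(g,[PI,0,-.0875]),)
E
```

```text
t 18.2 pos [ 0.4927 -0.3581  0.0046] rpy [3.142e+00 2.000e-03 2.000e-02] F [0.3 1.3 2.5] M [0.24 0.14 0.03] w 21.9 gf 40.0 q [-0.69  0.66  1.5  -0.    0.98  0.86]
 tr 5 x [-0.001, 0.0, -0.782]
 rot 1 x [0.0002, 0.0019, 0.1072]
 tr 10 x [0.117, -0.805, -0.0]
```

Call:
move_arm([
  [0,0,0,-0.4,0,0,0],
  [0,0,0,-0.7,0,0,0],
  [0,0,0,-0.7,0,0,0],
  [0,0,0,-0.7,0,0,0],
  [0,0,0,-0.7,0,0,0],
  [0,0,0,-0.7,0,0,0],
  [0,0,0,0,0,0.002,0.1072],
  [0,0.12,-0.805,0,0,0,0],
  [0,0.12,-0.805,0,0,0,0],
  [0,0.12,-0.805,0,0,0,0],
  [0,0.12,-0.805,0,0,0,0],
  [0,0.12,-0.805,0,0,0,0],
  [0,0.12,-0.805,0,0,0,0],
  [0,0.12,-0.805,0,0,0,0],
  [0,0.12,-0.805,0,0,0,0],
  [0,0.12,-0.805,0,0,0,0],
  [0,0.12,-0.8,0,0,0,0],
  [0,0,0,0,0,0,0],
])

```text
time_s: 20.05
ee_pos: [0.5882, 0.0414, 0.1988]
eef_rot: [-3.141, 0.001, -0.083]
force: [-0.3, 0.4, -2.2]
grip_width: 0.0217
grip_force: 40.0
```

```bash
python3 - <<'E'
from h import *
o=stat(); pp=o["ee_pos"]
g=[.5874,.0378,pp[2]]
plan((g,[PI,0,-.0872]),([g[0],g[1],.046],None),)
E
```

```text
t 20.1 pos [0.5882 0.0414 0.1988] rpy [-3.141e+00  1.000e-03 -8.300e-02] F [-0.3  0.4 -2.2] M [ 0.02  0.01 -0.02] w 21.7 gf 40.0 q [0.01 0.39 1.41 0.   1.34 1.66]
 rot 1 x [-0.0006, 0.0006, 0.0038]
 tr 1 x [-0.01, 0.074, 0.0]
 tr 4 x [0.0, -0.0, 0.764]
```

Call:
move_arm([
  [0,-0.01,0.074,0,0,0,0.0038],
  [0,0,0,0.8,0,0,0],
  [0,0,0,0.8,0,0,0],
  [0,0,0,0.76,0,0,0],
  [0,0,0,0,0,0,0],
  [0,0,0,0,0,0,0],
])

```text
time_s: 20.65
ee_pos: [0.5874, 0.0326, 0.0823]
eef_rot: [3.141, -0.0, -0.093]
force: [1.5, -0.5, -1.7]
grip_width: 0.0218
grip_force: 40.0
```

```bash
python3 - <<'E'
from h import *
o=stat(); pp=o["ee_pos"]
g=[.5874,.0378,pp[2]]
plan((g,[PI,0,-.0872]),([g[0],g[1],.037],None),)
E
```

```text
t 20.6 pos [0.5874 0.0326 0.0823] rpy [ 3.141 -0.    -0.093] F [ 1.5 -0.5 -1.7] M [ 0.05  0.01 -0.01] w 21.8 gf 40.0 q [-0.01  0.51  1.53 -0.    1.1   1.66]
 rot 1 x [0.0002, -0.0001, -0.0054]
 tr 1 x [-0.008, -0.103, -0.0]
 tr 2 x [0.0, -0.0, 0.453]
```

Call:
move_arm([
  [0,0,0,0,0,0,0],
  [0,0,0,0,0,0,0],
  [0,0,0,0,0,0,0],
])

```text
time_s: 20.95
ee_pos: [0.5877, 0.0336, 0.0827]
eef_rot: [-3.141, -0.002, -0.091]
force: [0.4, 0.7, -2.2]
grip_width: 0.0212
grip_force: 40.0
```

```bash
python3 - <<'E'
from h import *
o=stat(); ctrl.camera("top"); o=stat(); ctrl.camera("top"); o=stat(); pp=o["ee_pos"]
g=[.5874,.0378,pp[2]]
plan((g,[PI,0,-.0872]),([g[0],g[1],.037],None),)
E
```

```text
t 20.9 pos [0.5877 0.0336 0.0827] rpy [-3.141e+00 -2.000e-03 -9.100e-02] F [ 0.4  0.7 -2.2] M [ 0.02 -0.05 -0.03] w 21.2 gf 40.0 q [-0.01  0.51  1.53 -0.    1.1   1.66]
t 21.0 pos [0.5875 0.0337 0.0823] rpy [-3.142e+00 -1.000e-03 -9.100e-02] F [-0.7 -0.1 -2.4] M [-0.03  0.03  0.02] w 21.8 gf 40.0 q [-0.    0.51  1.53 -0.    1.1   1.66]
t 21.1 pos [0.5874 0.0337 0.082 ] rpy [ 3.142e+00 -1.000e-03 -9.100e-02] F [-0.4  1.8 -3.1] M [0.08 0.06 0.03] w 21.6 gf 40.0 q [-0.    0.51  1.53 -0.    1.1   1.66]
 rot 1 x [0.0, -0.0011, -0.0041]
 tr 1 x [-0.007, -0.083, -0.0]
 tr 2 x [0.0, -0.0, 0.45]
```

Call:
move_arm([
  [0,-0.007,-0.083,0,0,0,-0.004],
  [0,0,0,0,0,0,0],
  [0,0,0,0,0,0,0],
  [0,0,0,0.3,0,0,0],
  [0,0,0,0.3,0,0,0],
  [0,0,0,0.15,0,0,0],
  [0,0,0,0.12,0,0,0],
  [0,0,0,0,0,0,0],
  [0,0,0,0,0,0,0],
  [0,0,0,0,0,0,0],
])

```text
time_s: 22.05
ee_pos: [0.5873, 0.0378, 0.0378]
eef_rot: [3.142, -0.0, -0.087]
force: [0.4, 0.0, -1.3]
grip_width: 0.0217
grip_force: 40.0
```

```bash
python3 - <<'E'
from h import *
o=stat()
E
```

```text
t 22.1 pos [0.5873 0.0378 0.0378] rpy [ 3.142 -0.    -0.087] F [ 0.4  0.  -1.3] M [ 0.11 -0.   -0.01] w 21.7 gf 40.0 q [ 0.    0.57  1.56 -0.    1.02  1.66]
```

Call:
move_arm([
  [0,0,0,0.02,0,0,0],
  [0,0,0,0,0,0,0],
  [0.4,0,0,0,0,0,0],
  [0.4,0,0,0,0,0,0],
  [0.4,0,0,-0.4,0,0,0],
  [0.6,0,0,-0.8,0,0,0],
  [0.6,0,0,-0.8,0,0,0],
  [0.6,0,0,-0.5,0,0,0],
  [0.6,0,0,0,0,0,-0.1428],
  [0.6,0,0,0,0,0,-0.1428],
  [0.6,0,0,0,0,0,-0.1428],
  [0.6,0,0,0,0,0,-0.1428],
  [0.6,0,0,0,0,0,-0.1428],
  [0.6,0,0,0,0,0,-0.1428],
  [0.6,0,0,0,0,0,-0.1428],
  [0.6,0,0,0,0,0,-0.1428],
  [0.6,0,0,0,0,0,-0.1428],
  [0.6,0,0,0,0,0,-0.1428],
  [0.6,0,0,0,0,0,-0.1428],
  [0.6,0,0,0,0,0,0],
])

```text
time_s: 24.05
ee_pos: [0.5873, 0.0379, 0.162]
eef_rot: [3.141, 0.0, 1.486]
force: [0.3, 0.0, -0.2]
grip_width: 0.0563
grip_force: 0.0
```

```bash
python3 - <<'E'
from h import *
o=stat(); pp=o["ee_pos"]
plan(([.4609,.048,pp[2]],[PI,0,1.484]),([.4609,.048,.067],None),)
E
```

```text
t 24.1 pos [0.5873 0.0379 0.162 ] rpy [3.141 0.    1.486] F [ 0.3  0.  -0.2] M [ 0.   -0.1  -0.04] w 56.3 gf 0.0 q [ 0.    0.42  1.46 -0.    1.26  0.09]
 rot 1 x [0.0005, 0.0, 0.0018]
 tr 3 x [-0.006, -0.845, -0.0]
 tr 3 x [0.0, -0.0, 0.633]
```

Grip the handle and push up in small steps.

Call:
move_arm([
  [0.6,0,-0.845,0,0,0,0],
  [0.6,0,-0.845,0,0,0,0],
  [0.6,0,-0.845,0,0,0,0],
  [0.6,0,0,0.633,0,0,0],
  [0.6,0,0,0.633,0,0,0],
  [0.6,0,0,0.633,0,0,0],
  [0,0,0,0,0,0,0],
  [0,0,0,0,0,0,0],
  [0,0,0,0,0,0,0],
  [0,0,0,0,0,0,0],
  [0,0,0,0,0,0,0],
  [0,0,0.15,0,0,0,0],
  [0,0,0.15,0,0,0,0],
  [0,0,0.15,0,0,0,0],
  [0,0,0.15,0,0,0,0],
  [0,0,0.15,0,0,0,0],
  [0,0,0.15,0,0,0,0],
  [0,0,0.1,0,0,0,0],
  [0,0,0.1,0,0,0,0],
  [0,0,0,0,0,0,0],
], force=30)

```text
time_s: 26.05
ee_pos: [0.5172, 0.044, 0.0673]
eef_rot: [3.14, -0.0, 1.483]
force: [1.7, 0.6, 4.7]
grip_width: 0.0139
grip_force: 30.0
```

```bash
python3 - <<'E'
from h import *
o=stat()
E
```

```text
t 26.1 pos [0.5172 0.044  0.0673] rpy [ 3.14  -0.     1.483] F [1.7 0.6 4.7] M [ 0.03 -0.32 -0.02] w 13.9 gf 30.0 q [ 0.01  0.39  1.75 -0.    1.    0.1 ]
```

Call:
move_arm([
  [0,0,0.05,0,0,0,0],
  [0,0,0.05,0,0,0,0],
  [0,0,0.04,0,0,0,0],
  [0,0,0,0,0,0,0],
  [0,0,0,0,0,0,0],
])

```text
time_s: 26.55
ee_pos: [0.5236, 0.0434, 0.0673]
eef_rot: [3.141, -0.0, 1.483]
force: [-1.6, -0.1, 6.1]
grip_width: 0.0136
grip_force: 30.0
```

Call:
move_arm([
  [0,0,0.03,0,0,0,0],
  [0,0,0,0,0,0,0],
  [0,0,0,0,0,0,0],
])

```text
time_s: 26.85
ee_pos: [0.5239, 0.0434, 0.0673]
eef_rot: [-3.14, 0.0, 1.483]
force: [-12.0, -0.0, 12.7]
grip_width: 0.0139
grip_force: 30.0
```

Call:
move_arm([
  [0,0,0.02,0,0,0,0],
  [0,0,0,0,0,0,0],
  [0.6,0,0,0,0,0,0],
  [0.6,0,0,0,0,0,0],
  [0.6,0,0,-0.8,0,0,0],
  [0.6,0,0,-0.8,0,0,0],
  [0.6,0,0,-0.6,0,0,0],
  [0.6,0,0,0,0,0,0],
])

```text
time_s: 27.65
ee_pos: [0.5272, 0.0433, 0.1809]
eef_rot: [3.134, -0.001, 1.483]
force: [0.1, 0.0, -0.6]
grip_width: 0.0559
grip_force: 0.0
```

```bash
cat >> h.py <<'E'
def pose(q,c,th,g=.014):
    """tool pose with shell centre c (frame q), tool tilted th about frame x (th>0: points +y)"""
    R=Ro.from_euler("z",q[2])*Ro.from_euler("x",th)*Ro.from_euler("xyz",[PI,0,PI/2])
    return at(q,*c)+g*R.apply([0,0,1]),R.as_euler("xyz")
SX=(-.108,-.036,.036,.108); PX=(-.111,-.037,.037,.111)
E
python3 - <<'E'
from h import *
o=stat()
a,r=pose(RA,(SX[0],0,.041),-PI/4); print(a,r)
plan(([a[0],a[1],a[2]+.13],r),(a,None))
E
```

```text
t 27.6 pos [0.5272 0.0433 0.1809] rpy [ 3.134e+00 -1.000e-03  1.483e+00] F [ 0.1  0.  -0.6] M [-0.05 -0.12 -0.01] w 55.9 gf 0.0 q [ 0.01  0.27  1.62 -0.    1.25  0.1 ]
[ 0.47096184 -0.12437926  0.03110051] [3.14159265 0.78539816 1.49579633]
 rot 6 x [0.0003, -0.131, -0.0024]
 tr 4 x [-0.536, -0.218, 0.676]
 tr 3 x [0.613, -0.0, 0.613]
```

Call:
move_arm([
  [0.55,0,0,0,0,-0.131,-0.0024],
  [0.55,0,0,0,0,-0.131,-0.0024],
  [0.55,0,0,0,0,-0.131,-0.0024],
  [0.55,0,0,0,0,-0.131,-0.0024],
  [0.55,0,0,0,0,-0.131,-0.0024],
  [0.55,0,0,0,0,-0.131,-0.0024],
  [0.55,-0.536,-0.218,0.676,0,0,0],
  [0.55,-0.536,-0.218,0.676,0,0,0],
  [0.55,-0.536,-0.218,0.676,0,0,0],
  [0.55,-0.536,-0.218,0.676,0,0,0],
  [0.55,0,0,0,0,0,0],
  [0.55,0,0,0,0,0,0],
  [0.55,0,0,0,0,0,0],
])

```text
time_s: 28.95
ee_pos: [0.4694, -0.1237, 0.1571]
eef_rot: [-3.134, 0.786, 1.503]
force: [-1.3, 0.1, -0.9]
grip_width: 0.0515
grip_force: 0.0
```

```bash
python3 - <<'E'
from h import *
o=stat()
a,r=pose(RA,(SX[0],0,.041),-PI/4)
plan((a,r))
E
```

```text
t 28.9 pos [ 0.4694 -0.1237  0.1571] rpy [-3.134  0.786  1.503] F [-1.3  0.1 -0.9] M [ 0.32 -0.14  0.03] w 51.5 gf 0.0 q [ 0.06  0.32  1.82 -0.82  1.27  0.5 ]
 rot 1 x [-0.0028, 0.0004, 0.0048]
 tr 3 x [0.592, 0.011, 0.597]
```

Call:
move_arm([
  [0.55,0.592,0.011,0.597,-0.003,0,0.005],
  [0.55,0.592,0.011,0.597,0,0,0],
  [0.55,0.592,0.011,0.597,0,0,0],
  [0.55,0,0,0,0,0,0],
  [0.55,0,0,0,0,0,0],
  [0,0,0,0,0,0,0],
  [0,0,0,0,0,0,0],
  [0,0,0,0,0,0,0],
  [0,0,0,0,0,0,0],
], force=15)

```text
time_s: 29.85
ee_pos: [0.4714, -0.125, 0.0333]
eef_rot: [3.136, 0.786, 1.492]
force: [-0.5, 3.6, 8.8]
grip_width: 0.0397
grip_force: 15.0
```

```bash
python3 - <<'E'
from h import *
o=stat(); a=o["ee_pos"]; r=o["eef_rot"]
c=a-.014*Ro.from_euler("xyz",r).apply([0,0,1]); print("grip pt",c)
up=a+[0,0,.15]
t,rt=pose(NE,(PX[0],0,.029),PI/4); print(t)
plan((up,None),([t[0],t[1],up[2]],rt),(t+[0,0,.03],None))
E
```

```text
t 29.9 pos [ 0.4714 -0.125   0.0333] rpy [3.136 0.786 1.492] F [-0.5  3.6  8.8] M [-0.19  0.13 -0.08] w 39.7 gf 15.0 q [ 0.06  0.54  1.87 -0.91  1.09  0.73]
grip pt [ 0.47210063 -0.11508476  0.04316651]
[0.40820811 0.23290658 0.01910051]
 tr 4 x [-0.531, 0.003, -0.53]
 rot 11 x [0.0004, 0.1428, -0.0057]
 tr 9 x [0.56, -0.155, 0.56]
 tr 3 x [-0.633, -0.0, 0.633]
```

Call:
move_arm([
  [0,-0.265,0,-0.265,0,0,0],
  [0,-0.53,0,-0.53,0,0,0],
  [0,-0.53,0,-0.53,0,0,0],
  [0,-0.53,0,-0.53,0,0,0],
  [0,-0.265,0,-0.265,0,0,0],
  [0,0,0,0,0,0.1428,-0.0057],
  [0,0,0,0,0,0.1428,-0.0057],
  [0,0,0,0,0,0.1428,-0.0057],
  [0,0,0,0,0,0.1428,-0.0057],
  [0,0,0,0,0,0.1428,-0.0057],
  [0,0,0,0,0,0.1428,-0.0057],
  [0,0,0,0,0,0.1428,-0.0057],
  [0,0,0,0,0,0.1428,-0.0057],
  [0,0,0,0,0,0.1428,-0.0057],
  [0,0,0,0,0,0.1428,-0.0057],
  [0,0,0,0,0,0.1428,-0.0057],
  [0,0,0,0,0,0,0],
], force=20)

```text
time_s: 31.55
ee_pos: [0.4696, -0.1262, 0.1802]
eef_rot: [-3.14, -0.79, 1.548]
force: [-0.3, -0.5, 0.1]
grip_width: 0.0399
grip_force: 20.0
```

```bash
python3 - <<'E'
from h import *
o=stat(); a=o["ee_pos"]
t,rt=pose(NE,(PX[0],-.002,.029),PI/4); print(t)
plan(([t[0],t[1],a[2]],rt))
E
```

```text
t 31.6 pos [ 0.4696 -0.1262  0.1802] rpy [-3.14  -0.79   1.548] F [-0.3 -0.5  0.1] M [-0.37 -0.12  0.05] w 39.9 gf 20.0 q [-0.66  0.44  1.59  0.61  1.64 -0.77]
[0.40817012 0.23090694 0.01910051]
 rot 1 x [0.0011, -0.0045, -0.0027]
 tr 9 x [0.559, -0.152, 0.559]
```

Call:
move_arm([
  [0,0.559,-0.152,0.559,0.001,-0.0045,-0.003],
  [0,0.559,-0.152,0.559,0,0,0],
  [0,0.559,-0.152,0.559,0,0,0],
  [0,0.559,-0.152,0.559,0,0,0],
  [0,0.559,-0.152,0.559,0,0,0],
  [0,0.559,-0.152,0.559,0,0,0],
  [0,0.559,-0.152,0.559,0,0,0],
  [0,0.559,-0.152,0.559,0,0,0],
  [0,0.559,-0.152,0.559,0,0,0],
  [0,0,0,0,0,0,0],
  [0,0,0,0,0,0,0],
  [0,0,0,0,0,0,0],
])

```text
time_s: 32.75
ee_pos: [0.4081, 0.2313, 0.1801]
eef_rot: [3.136, -0.78, 1.558]
force: [-0.3, 0.5, -1.1]
grip_width: 0.04
grip_force: 20.0
```

```bash
python3 - <<'E'
from h import *
o=stat(); a=o["ee_pos"]
t,rt=pose(NE,(PX[0],-.002,.029),PI/4)
plan(([t[0],t[1],a[2]],rt),(t+[0,0,.02],None))
s=ctrl.camera("side"); u=proj(s,a)[0].astype(int)
cv2.imwrite("pics/s3.png",cv2.resize(s["color"][max(0,u[1]-40):u[1]+40,u[0]-50:u[0]+50],None,fx=6,fy=6,interpolation=cv2.INTER_CUBIC))
E
```

```text
t 32.8 pos [0.4081 0.2313 0.1801] rpy [ 3.136 -0.78   1.558] F [-0.3  0.5 -1.1] M [-0.35 -0.02  0.05] w 40.0 gf 20.0 q [ 0.01  0.11  2.02  0.87  1.17 -0.4 ]
 rot 1 x [0.001, 0.0058, 0.0043]
 tr 1 x [-0.006, 0.002, -0.006]
 tr 4 x [-0.499, -0.0, 0.499]
```

View pics/s3.png

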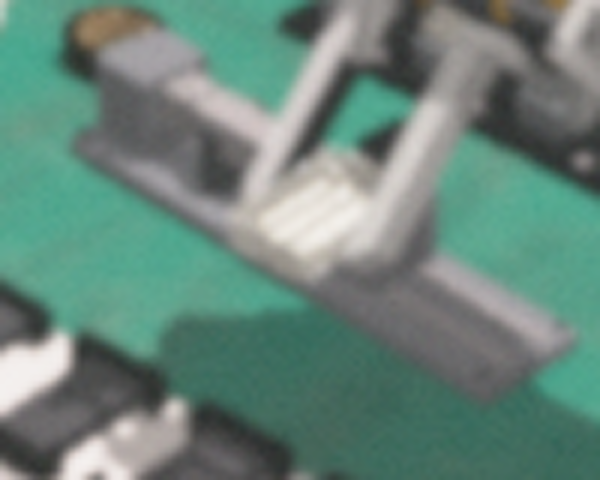

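The side view shows the white shell between the fingers at (305,215), with a rim and a lit interior, so it is hollow up. That bears out the relief reading. Lowering it now.

Call:
move_arm([
  [0,0,0,0,0.001,0.006,0.004],
  [0,-0.5,0,0.5,0,0,0],
  [0,-0.5,0,0.5,0,0,0],
  [0,-0.5,0,0.5,0,0,0],
  [0,-0.35,0,0.35,0,0,0],
  [0,0,0,0,0,0,0],
  [0,0,0,0,0,0,0],
  [0,-0.1,0,0.1,0,0,0],
  [0,-0.1,0,0.1,0,0,0],
  [0,0,0,0,0,0,0],
  [0,0,0,0,0,0,0],
])

```text
time_s: 33.9
ee_pos: [0.4076, 0.232, 0.0348]
eef_rot: [-3.139, -0.787, 1.55]
force: [0.9, 0.2, -0.2]
grip_width: 0.04
grip_force: 20.0
```

```bash
python3 - <<'E'
from h import *
o=stat(); a=o["ee_pos"]
t,rt=pose(NE,(PX[0],-.002,.029),PI/4)
plan((t,rt))
E
```

```text
t 33.9 pos [0.4076 0.232  0.0348] rpy [-3.139 -0.787  1.55 ] F [ 0.9  0.2 -0.2] M [-0.37 -0.05 -0.02] w 40.0 gf 20.0 q [ 0.01  0.41  2.09  1.05  0.95 -0.75]
 rot 1 x [-0.0015, -0.0014, -0.001]
 tr 1 x [-0.238, 0.011, 0.206]
```

Call:
move_arm([
  [0,-0.076,0.011,0.044,0,0,0],
  [0,-0.06,0,0.06,0,0,0],
  [0,-0.045,0,0.045,0,0,0],
  [0,0,0,0,0,0,0],
  [0,0,0,0,0,0,0],
  [0,0,0,0,0,0,0],
])

```text
time_s: 34.5
ee_pos: [0.4081, 0.2309, 0.023]
eef_rot: [-3.139, -0.787, 1.55]
force: [-0.4, 0.7, -0.6]
grip_width: 0.0399
grip_force: 20.0
```

Call:
move_arm([
  [0,-0.03,0,0.03,0,0,0],
  [0,0,0,0,0,0,0],
  [0,0,0,0,0,0,0],
])

```text
time_s: 34.8
ee_pos: [0.408, 0.2309, 0.0208]
eef_rot: [-3.139, -0.787, 1.55]
force: [-1.0, -0.6, -0.7]
grip_width: 0.0396
grip_force: 20.0
```

Call:
move_arm([
  [0,-0.025,0,0.025,0,0,0],
  [0,0,0,0,0,0,0],
  [0,0,0,0,0,0,0],
])

```text
time_s: 35.1
ee_pos: [0.4082, 0.2309, 0.0192]
eef_rot: [-3.139, -0.787, 1.551]
force: [0.6, -0.9, 3.7]
grip_width: 0.04
grip_force: 20.0
```

Call:
move_arm([
  [0.52,0,0,0,0,0,0],
  [0.52,0,0,0,0,0,0],
  [0.52,0,0,0,0,0,0],
  [0.52,0.2,0,-0.2,0,0,0],
  [0.52,0.5,0,-0.5,0,0,0],
  [0.52,0.5,0,-0.5,0,0,0],
  [0.52,0.5,0,-0.5,0,0,0],
  [0.52,0.5,0,-0.5,0,0,0],
])

```text
time_s: 35.9
ee_pos: [0.408, 0.2306, 0.176]
eef_rot: [-3.139, -0.786, 1.55]
force: [1.9, -0.4, 0.3]
grip_width: 0.0487
grip_force: 0.0
```

```bash
python3 - <<'E'
from h import *
o=stat(); a=o["ee_pos"]
b,r=pose(RA,(SX[3],0,.041),-PI/4); print(b)
plan(([b[0],b[1],a[2]],r),(b,None))
s=ctrl.camera("side"); u=proj(s,at(NE,PX[0],0,.03))[0].astype(int)
cv2.imwrite("pics/s4.png",cv2.resize(s["color"][u[1]-60:u[1]+40,u[0]-70:u[0]+50],None,fx=5,fy=5,interpolation=cv2.INTER_CUBIC))
E
```

```text
t 35.9 pos [0.408  0.2306 0.176 ] rpy [-3.139 -0.786  1.55 ] F [ 1.9 -0.4  0.3] M [-0.35 -0.07  0.  ] w 48.7 gf 0.0 q [ 0.01  0.12  2.02  0.88  1.17 -0.41]
[ 0.68635463 -0.14056407  0.03110051]
 rot 11 x [-0.0002, -0.1428, 0.0057]
 tr 11 x [-0.449, 0.555, 0.449]
 tr 4 x [0.512, -0.0, 0.512]
```

View pics/s4.png

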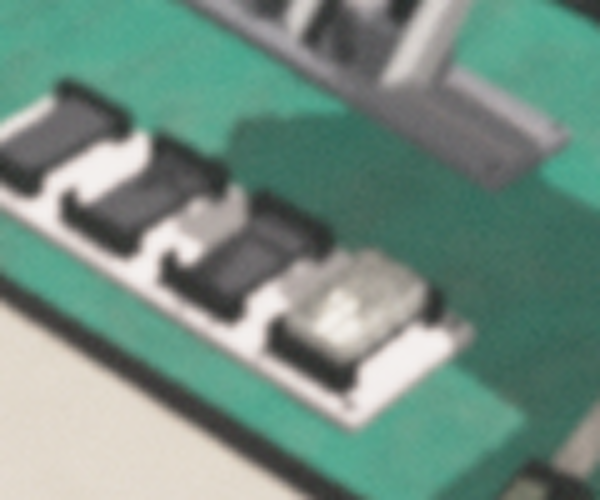

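The shell sits in pocket 0, at crop (355,305). Next is the far grey shell in slot 3, going to pocket 3.

```bash
python3 - <<'E'
from h import *
o=ctrl.get_obs(); a=o["ee_pos"]; r0=o["eef_rot"]
b,r=pose(RA,(SX[3],0,.041),-PI/4)
h=[b[0],b[1],a[2]]
plan((h,None),(h,r),(b,None),step=.95)
E
```

```text
tr 10 x [-0.519, 0.567, -0.517]
 rot 11 x [0.0005, -0.1429, 0.0057]
 tr 4 x [0.53, -0.0, 0.53]
```

Call:
move_arm([
  [0.55,-0.519,0.567,-0.517,0,0,0],
  [0.55,-0.519,0.567,-0.517,0,0,0],
  [0.55,-0.519,0.567,-0.517,0,0,0],
  [0.55,-0.519,0.567,-0.517,0,0,0],
  [0.55,-0.519,0.567,-0.517,0,0,0],
  [0.55,-0.519,0.567,-0.517,0,0,0],
  [0.55,-0.519,0.567,-0.517,0,0,0],
  [0.55,-0.519,0.567,-0.517,0,0,0],
  [0.55,-0.519,0.567,-0.517,0,0,0],
  [0.55,-0.519,0.567,-0.517,0,0,0],
  [0.55,0,0,0,0,-0.143,0.0057],
  [0.55,0,0,0,0,-0.143,0.0057],
  [0.55,0,0,0,0,-0.143,0.0057],
  [0.55,0,0,0,0,-0.143,0.0057],
  [0.55,0,0,0,0,-0.143,0.0057],
  [0.55,0,0,0,0,-0.143,0.0057],
  [0.55,0,0,0,0,-0.143,0.0057],
  [0.55,0,0,0,0,-0.143,0.0057],
  [0.55,0,0,0,0,-0.143,0.0057],
  [0.55,0,0,0,0,-0.143,0.0057],
])

```text
time_s: 37.95
ee_pos: [0.6852, -0.1403, 0.1734]
eef_rot: [-3.136, 0.649, 1.504]
force: [0.2, -0.9, 0.7]
grip_width: 0.0516
grip_force: 0.0
```

Call:
move_arm([
  [0.55,0,0,0,0,-0.143,0.0057],
  [0.55,0,0,0,0,0,0],
  [0.55,0,0,0,0,0,0],
  [0.55,0,0,0,0,0,0],
])

```text
time_s: 38.35
ee_pos: [0.685, -0.1416, 0.1736]
eef_rot: [-3.141, 0.784, 1.495]
force: [-0.5, -0.0, 0.9]
grip_width: 0.0519
grip_force: 0.0
```

```bash
python3 - <<'E'
from h import *
stat()
b,r=pose(RA,(SX[3],0,.041),-PI/4)
plan((b,r))
E
```

```text
t 38.4 pos [ 0.685  -0.1416  0.1736] rpy [-3.141  0.784  1.495] F [-0.5 -0.   0.9] M [ 0.3  -0.07 -0.03] w 51.9 gf 0.0 q [ 0.02  0.74  1.13 -0.79  1.43  0.28]
 rot 1 x [-0.0014, -0.0017, -0.0004]
 tr 4 x [0.508, 0.006, 0.5]
```

Call:
move_arm([
  [0.55,0.508,0.006,0.5,0,0,0],
  [0.55,0.508,0.006,0.5,0,0,0],
  [0.55,0.508,0.006,0.5,0,0,0],
  [0.55,0.508,0.006,0.5,0,0,0],
  [0.55,0,0,0,0,0,0],
  [0.55,0,0,0,0,0,0],
  [0,0,0,0,0,0,0],
  [0,0,0,0,0,0,0],
  [0,0,0,0,0,0,0],
  [0,0,0,0,0,0,0],
], force=20)

```text
time_s: 39.35
ee_pos: [0.6869, -0.1401, 0.0329]
eef_rot: [3.14, 0.788, 1.494]
force: [0.8, 0.6, 8.3]
grip_width: 0.0399
grip_force: 20.0
```

```bash
python3 - <<'E'
from h import *
o=stat(); a=o["ee_pos"]; r=o["eef_rot"]
c=a-.014*Ro.from_euler("xyz",r).apply([0,0,1]); print("grip pt",c)
E
```

```text
t 39.4 pos [ 0.6869 -0.1401  0.0329] rpy [3.14  0.788 1.494] F [0.8 0.6 8.3] M [-0.68 -0.01 -0.02] w 39.9 gf 20.0 q [ 0.02  0.91  1.18 -0.83  1.27  0.45]
grip pt [ 0.68761116 -0.13016201  0.04279433]
```

Call:
move_arm([
  [0,-0.265,0,-0.265,0,0,0],
  [0,-0.53,0,-0.53,0,0,0],
  [0,-0.53,0,-0.53,0,0,0],
  [0,-0.53,0,-0.53,0,0,0],
  [0,-0.265,0,-0.265,0,0,0],
  [0,0,0,0,0,0.1428,-0.0057],
  [0,0,0,0,0,0.1428,-0.0057],
  [0,0,0,0,0,0.1428,-0.0057],
  [0,0,0,0,0,0.1428,-0.0057],
  [0,0,0,0,0,0.1428,-0.0057],
  [0,0,0,0,0,0.1428,-0.0057],
  [0,0,0,0,0,0.1428,-0.0057],
  [0,0,0,0,0,0.1428,-0.0057],
  [0,0,0,0,0,0.1428,-0.0057],
  [0,0,0,0,0,0.1428,-0.0057],
  [0,0,0,0,0,0.1428,-0.0057],
  [0,0,0,0,0,0,0],
])

```text
time_s: 41.05
ee_pos: [0.685, -0.1419, 0.177]
eef_rot: [-3.132, -0.79, 1.542]
force: [-0.0, 0.2, -0.7]
grip_width: 0.0395
grip_force: 20.0
```

```bash
python3 - <<'E'
from h import *
o=stat(); a=o["ee_pos"]
t,rt=pose(NE,(PX[3],-.002,.029),PI/4); print(t)
plan(([t[0],t[1],a[2]],rt))
E
```

```text
t 41.0 pos [ 0.685  -0.1419  0.177 ] rpy [-3.132 -0.79   1.542] F [-0.   0.2 -0.7] M [-0.4  -0.08 -0.02] w 39.5 gf 20.0 q [-0.5   0.88  0.88  0.69  1.77 -0.48]
[0.63013005 0.2266892  0.01910051]
 rot 1 x [-0.0027, -0.0042, -0.0068]
 tr 9 x [0.577, -0.138, 0.577]
```

Call:
move_arm([
  [0,0.577,-0.138,0.577,-0.003,-0.004,-0.007],
  [0,0.577,-0.138,0.577,0,0,0],
  [0,0.577,-0.138,0.577,0,0,0],
  [0,0.577,-0.138,0.577,0,0,0],
  [0,0.577,-0.138,0.577,0,0,0],
  [0,0.577,-0.138,0.577,0,0,0],
  [0,0.577,-0.138,0.577,0,0,0],
  [0,0.577,-0.138,0.577,0,0,0],
  [0,0.577,-0.138,0.577,0,0,0],
  [0,0,0,0,0,0,0],
  [0,0,0,0,0,0,0],
  [0,0,0,0,0,0,0],
])

```text
time_s: 42.25
ee_pos: [0.6302, 0.2279, 0.1788]
eef_rot: [3.132, -0.779, 1.562]
force: [-0.2, 0.3, 0.4]
grip_width: 0.0401
grip_force: 20.0
```

```bash
python3 - <<'E'
from h import *
o=stat(); a=o["ee_pos"]
t,rt=pose(NE,(PX[3],-.002,.029),PI/4)
plan((t+[0,0,.015],rt))
s=ctrl.camera("side"); u=proj(s,a)[0].astype(int)
cv2.imwrite("pics/s5.png",cv2.resize(s["color"][max(0,u[1]-40):u[1]+40,u[0]-50:u[0]+50],None,fx=6,fy=6,interpolation=cv2.INTER_CUBIC))
E
```

```text
t 42.2 pos [0.6302 0.2279 0.1788] rpy [ 3.132 -0.779  1.562] F [-0.2  0.3  0.4] M [-0.36 -0.08  0.01] w 40.1 gf 20.0 q [ 0.    0.57  1.39  0.82  1.28 -0.27]
 rot 1 x [0.0024, 0.0065, 0.007]
 tr 4 x [-0.516, -0.0, 0.507]
```

View pics/s5.png

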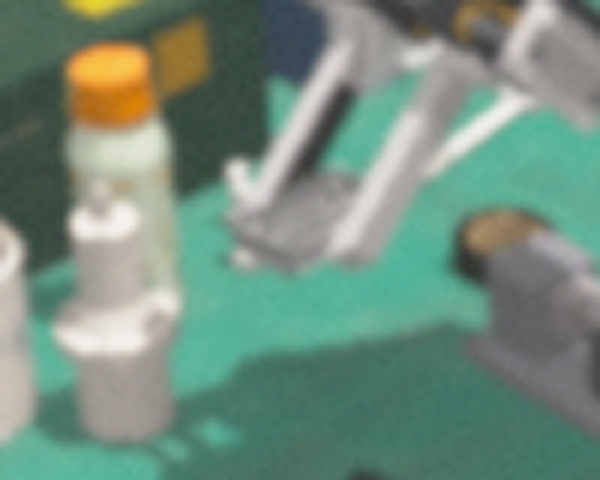

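The grey shell at (300,215) shows the same rim and inner relief as the first, so it is hollow up. Lowering it.

Call:
move_arm([
  [0,-0.516,0,0.507,0.002,0.0065,0.007],
  [0,-0.516,0,0.507,0,0,0],
  [0,-0.516,0,0.507,0,0,0],
  [0,-0.516,0,0.507,0,0,0],
  [0,0,0,0,0,0,0],
  [0,0,0,0,0,0,0],
  [0,0,0,0,0,0,0],
])

```text
time_s: 43.0
ee_pos: [0.631, 0.2268, 0.0357]
eef_rot: [3.14, -0.787, 1.552]
force: [-0.4, 0.0, -0.9]
grip_width: 0.0399
grip_force: 20.0
```

```bash
python3 - <<'E'
from h import *
o=stat()
t,rt=pose(NE,(PX[3],-.002,.029),PI/4)
plan((t+[0,0,.001],rt))
E
```

```text
t 43.0 pos [0.631  0.2268 0.0357] rpy [ 3.14  -0.787  1.552] F [-0.4  0.  -0.9] M [-0.34 -0.08 -0.  ] w 39.9 gf 20.0 q [-0.    0.76  1.45  0.9   1.12 -0.48]
 rot 1 x [0.0014, -0.0016, 0.0004]
 tr 1 x [-0.221, -0.017, 0.219]
```

Call:
move_arm([
  [0,-0.07,-0.017,0.07,0,0,0],
  [0,-0.07,0,0.07,0,0,0],
  [0,-0.05,0,0.05,0,0,0],
  [0,-0.03,0,0.03,0,0,0],
  [0,-0.01,0,0.01,0,0,0],
  [0,0,0,0,0,0,0],
  [0,0,0,0,0,0,0],
])

```text
time_s: 43.7
ee_pos: [0.6292, 0.2273, 0.0196]
eef_rot: [-3.141, -0.789, 1.552]
force: [-11.5, -8.4, 20.5]
grip_width: 0.0396
grip_force: 20.0
```

Call:
move_arm([
  [0,0.04,0,-0.04,0,0,0],
  [0,0,0,0,0,0,0],
  [0,0,0,0,0,0,0],
])

```text
time_s: 44.0
ee_pos: [0.6291, 0.2272, 0.02]
eef_rot: [-3.14, -0.787, 1.55]
force: [0.0, 0.4, -0.8]
grip_width: 0.0397
grip_force: 20.0
```

```bash
python3 - <<'E'
from h import *
stat()
t,rt=pose(NE,(PX[3],-.002,.029),PI/4); print(t,rt)
s=ctrl.camera("side"); u=proj(s,at(NE,PX[3],0,.03))[0].astype(int)
cv2.imwrite("pics/s6.png",cv2.resize(s["color"][u[1]-30:u[1]+30,u[0]-40:u[0]+40],None,fx=9,fy=9,interpolation=cv2.INTER_CUBIC))
E
```

```text
t 44.0 pos [0.6291 0.2272 0.02  ] rpy [-3.14  -0.787  1.55 ] F [ 0.   0.4 -0.8] M [-0.33 -0.15 -0.01] w 39.7 gf 20.0 q [-0.    0.79  1.45  0.91  1.11 -0.5 ]
[0.63013005 0.2266892  0.01910051] [ 3.14159265 -0.78539816  1.55179633]
```

Call:
move_arm([
  [0,-0.005,0,0.005,0,0,0],
  [0.52,0,0,0,0,0,0],
  [0.52,0,0,0,0,0,0],
  [0.52,0,0,0,0,0,0],
  [0.52,0.2,0,-0.2,0,0,0],
  [0.52,0.5,0,-0.5,0,0,0],
  [0.52,0.5,0,-0.5,0,0,0],
  [0.52,0.5,0,-0.5,0,0,0],
  [0.52,0.5,0,-0.5,0,0,0],
  [0.52,0,0,0,0,0,0],
])

```text
time_s: 45.05
ee_pos: [0.6309, 0.227, 0.1821]
eef_rot: [3.131, -0.787, 1.559]
force: [0.7, -0.2, 0.1]
grip_width: 0.049
grip_force: 0.0
```

```bash
python3 - <<'E'
from h import *
o=stat(); a=o["ee_pos"]
b,r=pose(RA,(SX[1],0,.041),PI/4); print(b)
plan(([b[0],b[1],a[2]],r),(b,None))
E
```

```text
t 45.0 pos [0.6309 0.227  0.1821] rpy [ 3.131 -0.787  1.559] F [ 0.7 -0.2  0.1] M [-0.28 -0.04 -0.02] w 49.0 gf 0.0 q [-0.    0.56  1.39  0.83  1.28 -0.28]
[ 0.54424297 -0.11003086  0.03110051]
 rot 1 x [-0.0339, -0.0023, 0.0446]
 tr 8 x [-0.606, -0.153, -0.606]
 tr 4 x [-0.534, -0.0, 0.534]
```

Call:
move_arm([
  [0.55,0,0,0,-0.034,-0.002,0.045],
  [0.55,-0.606,-0.153,-0.606,0,0,0],
  [0.55,-0.606,-0.153,-0.606,0,0,0],
  [0.55,-0.606,-0.153,-0.606,0,0,0],
  [0.55,-0.606,-0.153,-0.606,0,0,0],
  [0.55,-0.606,-0.153,-0.606,0,0,0],
  [0.55,-0.606,-0.153,-0.606,0,0,0],
  [0.55,-0.606,-0.153,-0.606,0,0,0],
  [0.55,-0.606,-0.153,-0.606,0,0,0],
  [0.55,0,0,0,0,0,0],
  [0.55,0,0,0,0,0,0],
  [0.55,0,0,0,0,0,0],
])

```text
time_s: 46.25
ee_pos: [0.5426, -0.1094, 0.1763]
eef_rot: [-3.129, -0.785, 1.487]
force: [0.0, 0.0, -0.2]
grip_width: 0.0512
grip_force: 0.0
```

```bash
python3 - <<'E'
from h import *
o=stat(); a=o["ee_pos"]
b,r=pose(RA,(SX[1],0,.041),PI/4)
plan((b,r))
E
```

```text
t 46.2 pos [ 0.5426 -0.1094  0.1763] rpy [-3.129 -0.785  1.487] F [ 0.   0.  -0.2] M [-0.3  -0.07 -0.  ] w 51.2 gf 0.0 q [-0.58  0.53  1.45  0.66  1.6  -0.63]
 rot 1 x [-0.0069, 0.0006, -0.0061]
 tr 4 x [-0.515, 0.008, 0.512]
```

Call:
move_arm([
  [0.55,-0.515,0.008,0.512,-0.007,0,-0.006],
  [0.55,-0.515,0.008,0.512,0,0,0],
  [0.55,-0.515,0.008,0.512,0,0,0],
  [0.55,-0.515,0.008,0.512,0,0,0],
  [0.55,0,0,0,0,0,0],
  [0.55,0,0,0,0,0,0],
  [0,0,0,0,0,0,0],
  [0,0,0,0,0,0,0],
  [0,0,0,0,0,0,0],
  [0,0,0,0,0,0,0],
], force=20)

```text
time_s: 47.25
ee_pos: [0.5446, -0.1112, 0.0329]
eef_rot: [3.138, -0.784, 1.498]
force: [0.3, -0.2, 7.5]
grip_width: 0.0396
grip_force: 20.0
```

```bash
python3 - <<'E'
from h import *
o=stat(); a=o["ee_pos"]; r=o["eef_rot"]
c=a-.014*Ro.from_euler("xyz",r).apply([0,0,1]); print("grip pt",c)
E
```

```text
t 47.2 pos [ 0.5446 -0.1112  0.0329] rpy [ 3.138 -0.784  1.498] F [ 0.3 -0.2  7.5] M [ 0.68 -0.16 -0.05] w 39.6 gf 20.0 q [-0.58  0.74  1.51  0.68  1.39 -0.8 ]
grip pt [ 0.54386207 -0.12102769  0.04278162]
```

Call:
move_arm([
  [0,0.265,0,-0.265,0,0,0],
  [0,0.53,0,-0.53,0,0,0],
  [0,0.53,0,-0.53,0,0,0],
  [0,0.53,0,-0.53,0,0,0],
  [0,0.265,0,-0.265,0,0,0],
  [0,0,0,0,0,0,0],
  [0,0,0,0,0,0,0],
  [0,0,0,0,0,0,0],
])

```text
time_s: 48.05
ee_pos: [0.5433, -0.1105, 0.1792]
eef_rot: [-3.138, -0.786, 1.492]
force: [0.1, 0.3, -0.6]
grip_width: 0.0399
grip_force: 20.0
```

```bash
python3 - <<'E'
from h import *
o=stat(); a=o["ee_pos"]
c=a-.014*Ro.from_euler("xyz",o["eef_rot"]).apply([0,0,1])-[0,0,.002]; print(c)
im=0
for k in range(6): s=ctrl.camera("side"); im=im+s["color"].astype(np.float32)/6
q=[c[0],c[1],RA[2]]
P=place(np.array([[x,.007,z] for x,z in((.03,.04),(-.03,.04),(-.03,-.04),(.03,-.04))]),q)+[0,0,c[2]]
H=cv2.getPerspectiveTransform(proj(s,P).astype(np.float32),np.float32([[0,0],[195,0],[195,260],[0,260]]))
w=cv2.warpPerspective(im,H,(196,260),flags=cv2.INTER_CUBIC); g=w.mean(2)
print((cv2.resize(g,(16,20),interpolation=cv2.INTER_AREA)).astype(int))
cv2.imwrite("pics/w1.png",cv2.resize(np.clip((w/g[90:170,70:120].mean()-.7)/.6*255,0,255).astype(np.uint8),None,fx=2,fy=2))
b,r=pose(RA,(SX[1],0,.041),-PI/4)
t,rt=pose(NE,(PX[2],.002,.029),-PI/4)
plan((a,rt),([t[0],t[1],a[2]],None),(t+[0,0,.015],None))
E
```

```text
t 48.0 pos [ 0.5433 -0.1105  0.1792] rpy [-3.138 -0.786  1.492] F [ 0.1  0.3 -0.6] M [-0.36 -0.04 -0.03] w 39.9 gf 20.0 q [-0.58  0.53  1.45  0.67  1.6  -0.64]
[ 0.54260018 -0.12040589  0.18705143]
[[114 113 126 158 186 192 179 162 154 158 166 173 175 173 167 160]
 [114 117 139 165 179 180 176 172 171 173 175 176 176 173 164 155]
 [115 125 146 156 152 148 146 146 146 146 147 148 149 149 144 147]
 [120 135 150 141 124 116 114 114 115 115 115 116 121 126 134 153]
 [131 152 157 136 113 105 104 104 104 105 106 106 111 120 142 171]
 [150 170 163 133 111 104 104 104 103 105 105 105 111 127 158 185]
 [170 181 158 124 107 104 104 104 104 104 104 105 114 139 173 191]
 [181 174 141 112 104 104 103 104 104 104 104 107 120 154 187 192]
 [178 154 118 102 102 103 103 104 104 104 104 110 135 172 193 185]
 [167 133 101  95 101 104 104 104 103 103 104 119 153 180 181 162]
 [147 111  88  93 101 103 103 103 102 103 108 130 158 165 152 135]
 [118  89  83  94 102 104 104 104 103 104 111 129 142 138 129 123]
 [102  91  92  99 104 105 104 103 103 104 108 116 120 118 118 118]
 [112 109 108 107 106 105 105 104 104 104 105 107 108 108 109 109]
 [122 122 118 112 107 105 104 104 105 105 105 105 105 105 104 102]
 [127 127 122 114 107 105 105 105 105 105 105 104 105 103 102 104]
 [128 128 123 117 111 109 109 108 108 109 107 105 102 102 108 120]
 [128 127 125 121 119 118 118 118 118 114 107 101 102 111 123 128]
 [129 129 128 127 128 129 129 129 123 112 102 103 113 125 127 120]
 [132 133 132 133 135 136 134 126 115 105 106 117 127 126 118 108]]
 rot 11 x [-0.0001, -0.1427, -0.0058]
 tr 1 x [0.021, -0.008, 0.014]
 tr 8 x [0.571, 0.016, -0.571]
 tr 4 x [0.513, -0.0, 0.513]
```

```bash
python3 - <<'E'
from h import *
p=ctrl.camera("top"); s=ctrl.camera("side")
for z in (0,.03,.05,.07,.1,.13): 
    P=unproj(p,(164.5,85.1),z); print(z,P.round(3),proj(s,P).round(1), "want 118.4 247.7")
E
```

```text
0 [0.668 0.43  0.   ] [[100.7 285.3]] want 118.4 247.7
0.03 [0.665 0.419 0.03 ] [[103.8 274.2]] want 118.4 247.7
0.05 [0.662 0.411 0.05 ] [[106.  266.7]] want 118.4 247.7
0.07 [0.66  0.404 0.07 ] [[108.1 259.2]] want 118.4 247.7
0.1 [0.656 0.392 0.1  ] [[111.3 247.7]] want 118.4 247.7
0.13 [0.652 0.381 0.13 ] [[114.7 235.9]] want 118.4 247.7
```

Call:
move_arm([
  [0,0,0,0,0,-0.1427,-0.0058],
  [0,0,0,0,0,-0.1427,-0.0058],
  [0,0,0,0,0,-0.1427,-0.0058],
  [0,0,0,0,0,-0.1427,-0.0058],
  [0,0,0,0,0,-0.1427,-0.0058],
  [0,0,0,0,0,-0.1427,-0.0058],
  [0,0,0,0,0,-0.1427,-0.0058],
  [0,0,0,0,0,-0.1427,-0.0058],
  [0,0,0,0,0,-0.1427,-0.0058],
  [0,0,0,0,0,-0.1427,-0.0058],
  [0,0,0,0,0,-0.1427,-0.0058],
  [0,0,0,0,0,0,0],
  [0,0,0,0,0,0,0],
])

```text
time_s: 49.75
ee_pos: [0.5439, -0.1103, 0.1805]
eef_rot: [-3.141, 0.782, 1.554]
force: [-0.4, -1.6, 1.0]
grip_width: 0.0401
grip_force: 20.0
```

```bash
python3 - <<'E'
from h import *
p=ctrl.camera("top"); s=ctrl.camera("side")
for z in (0,.02,.04,.06,.08,.1): 
    A=unproj(p,(152.3,104),z);B=unproj(p,(326,100.5),z); C=unproj(p,(240,102),z); print(z,A.round(3),[(proj(s,v)[0]).round(0).tolist() for v in (A,C,B)])
im=s["color"][225:345,100:280]
cv2.imwrite("pics/s7.png",cv2.resize(im,None,fx=4.4,fy=4.4,interpolation=cv2.INTER_CUBIC))
E
```

```text
0 [0.705 0.378 0.   ] [[110.0, 269.0], [178.0, 314.0], [262.0, 368.0]]
0.02 [0.702 0.371 0.02 ] [[112.0, 262.0], [179.0, 305.0], [262.0, 358.0]]
0.04 [0.699 0.364 0.04 ] [[113.0, 255.0], [181.0, 297.0], [263.0, 348.0]]
0.06 [0.696 0.357 0.06 ] [[115.0, 248.0], [182.0, 289.0], [264.0, 338.0]]
0.08 [0.692 0.35  0.08 ] [[117.0, 241.0], [184.0, 280.0], [264.0, 328.0]]
0.1 [0.689 0.344 0.1  ] [[119.0, 233.0], [185.0, 272.0], [265.0, 318.0]]
```

View pics/s7.png

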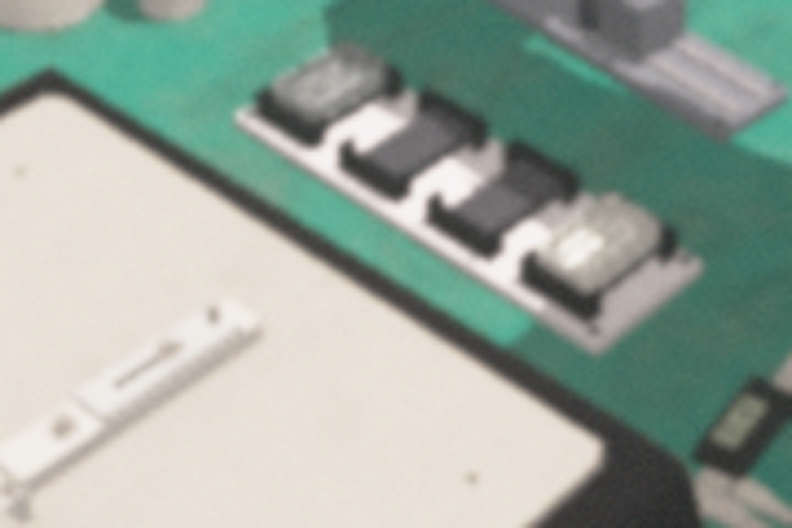

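Both placed shells sit flat and hollow up, in pocket 3 at (330,85) and pocket 0 at (600,245). The machine deck edge is about 78 mm high, so the tilted gripper body clears it by roughly 3 cm. On with the grey shell to pocket 2.

```bash
python3 - <<'E'
from h import *
o=stat(); a=o["ee_pos"]
t,rt=pose(NE,(PX[2],.002,.029),-PI/4); print(t)
plan(([t[0],t[1],a[2]],rt))
E
```

```text
t 49.9 pos [ 0.544  -0.1113  0.1815] rpy [3.14  0.783 1.55 ] F [ 0.2 -0.7 -0.3] M [ 0.4  -0.1  -0.06] w 39.7 gf 20.0 q [ 0.08  0.41  1.62 -0.81  1.31  0.4 ]
[0.55584324 0.21229897 0.01910051]
 rot 1 x [0.0006, -0.0027, -0.0015]
 tr 8 x [0.572, 0.014, -0.572]
```

Call:
move_arm([
  [0,0.572,0.014,-0.572,0,-0.0027,-0.0015],
  [0,0.572,0.014,-0.572,0,0,0],
  [0,0.572,0.014,-0.572,0,0,0],
  [0,0.572,0.014,-0.572,0,0,0],
  [0,0.572,0.014,-0.572,0,0,0],
  [0,0.572,0.014,-0.572,0,0,0],
  [0,0.572,0.014,-0.572,0,0,0],
  [0,0.572,0.014,-0.572,0,0,0],
  [0,0,0,0,0,0,0],
  [0,0,0,0,0,0,0],
  [0,0,0,0,0,0,0],
])

```text
time_s: 50.95
ee_pos: [0.5555, 0.2113, 0.1805]
eef_rot: [-3.14, 0.787, 1.553]
force: [-0.2, 0.1, -1.3]
grip_width: 0.0398
grip_force: 20.0
```

```bash
python3 - <<'E'
from h import *
o=stat(); a=o["ee_pos"]
t,rt=pose(NE,(PX[2],.002,.029),-PI/4)
plan((t+[0,0,.015],rt))
E
```

```text
t 51.0 pos [0.5555 0.2113 0.1805] rpy [-3.14   0.787  1.553] F [-0.2  0.1 -1.3] M [ 0.38 -0.09 -0.01] w 39.8 gf 20.0 q [ 0.57  0.7   1.17 -0.64  1.74  0.64]
 rot 1 x [-0.0007, 0.0016, 0.0006]
 tr 4 x [0.521, 0.002, 0.514]
```

Call:
move_arm([
  [0,0.521,0.002,0.514,0,0.0016,0],
  [0,0.521,0.002,0.514,0,0,0],
  [0,0.521,0.002,0.514,0,0,0],
  [0,0.521,0.002,0.514,0,0,0],
  [0,0,0,0,0,0,0],
  [0,0,0,0,0,0,0],
  [0,0,0,0,0,0,0],
  [0,0,0,0,0,0,0],
])

```text
time_s: 51.75
ee_pos: [0.5562, 0.2137, 0.0359]
eef_rot: [3.139, 0.785, 1.551]
force: [-0.2, 0.1, -0.1]
grip_width: 0.0397
grip_force: 20.0
```

```bash
python3 - <<'E'
from h import *
o=stat(); a=o["ee_pos"]
t,rt=pose(NE,(PX[2],.002,.029),-PI/4); print(t)
plan((t+[0,0,.001],rt))
E
```

```text
t 51.8 pos [0.5562 0.2137 0.0359] rpy [3.139 0.785 1.551] F [-0.2  0.1 -0.1] M [ 0.34 -0.05 -0.01] w 39.7 gf 20.0 q [ 0.57  0.88  1.23 -0.63  1.54  0.78]
[0.55584324 0.21229897 0.01910051]
 rot 1 x [0.0022, -0.0007, -0.0004]
 tr 1 x [0.205, -0.007, 0.243]
```

Call:
move_arm([
  [0,0.05,-0.007,0.088,0,0,0],
  [0,0.07,0,0.07,0,0,0],
  [0,0.05,0,0.05,0,0,0],
  [0,0.02,0,0.02,0,0,0],
  [0,0,0,0,0,0,0],
  [0,0,0,0,0,0,0],
  [0,0,0,0,0,0,0],
])

```text
time_s: 52.45
ee_pos: [0.5548, 0.2119, 0.0196]
eef_rot: [-3.14, 0.788, 1.554]
force: [-4.8, -0.3, 7.5]
grip_width: 0.0399
grip_force: 20.0
```

Call:
move_arm([
  [0.52,0,0,0,0,0,0],
  [0.52,0,0,0,0,0,0],
  [0.52,0,0,0,0,0,0],
  [0.52,-0.2,0,-0.2,0,0,0],
  [0.52,-0.5,0,-0.5,0,0,0],
  [0.52,-0.5,0,-0.5,0,0,0],
  [0.52,-0.5,0,-0.5,0,0,0],
  [0.52,-0.5,0,-0.5,0,0,0],
])

```text
time_s: 53.25
ee_pos: [0.555, 0.2121, 0.1771]
eef_rot: [-3.141, 0.786, 1.554]
force: [0.2, -0.8, 0.5]
grip_width: 0.0494
grip_force: 0.0
```

```bash
python3 - <<'E'
from h import *
o=stat(); a=o["ee_pos"]
b,r=pose(RA,(SX[2],0,.041),PI/4); print(b)
h=[b[0],b[1],a[2]]
plan((h,None),(h,r),(b,None),step=.95)
E
```

```text
t 53.2 pos [0.555  0.2121 0.1771] rpy [-3.141  0.786  1.554] F [ 0.2 -0.8  0.5] M [ 0.27 -0.07  0.03] w 49.4 gf 0.0 q [ 0.57  0.7   1.18 -0.64  1.73  0.64]
[ 0.61604056 -0.1154258   0.03110051]
 tr 8 x [-0.577, 0.167, 0.577]
 rot 11 x [-0.0, 0.1428, 0.0058]
 tr 4 x [-0.516, -0.0, 0.516]
```

Call:
move_arm([
  [0.55,-0.577,0.167,0.577,0,0,0],
  [0.55,-0.577,0.167,0.577,0,0,0],
  [0.55,-0.577,0.167,0.577,0,0,0],
  [0.55,-0.577,0.167,0.577,0,0,0],
  [0.55,-0.577,0.167,0.577,0,0,0],
  [0.55,-0.577,0.167,0.577,0,0,0],
  [0.55,-0.577,0.167,0.577,0,0,0],
  [0.55,-0.577,0.167,0.577,0,0,0],
  [0.55,0,0,0,0,0.1428,0.0058],
  [0.55,0,0,0,0,0.1428,0.0058],
  [0.55,0,0,0,0,0.1428,0.0058],
  [0.55,0,0,0,0,0.1428,0.0058],
  [0.55,0,0,0,0,0.1428,0.0058],
  [0.55,0,0,0,0,0.1428,0.0058],
  [0.55,0,0,0,0,0.1428,0.0058],
  [0.55,0,0,0,0,0.1428,0.0058],
  [0.55,0,0,0,0,0.1428,0.0058],
  [0.55,0,0,0,0,0.1428,0.0058],
  [0.55,0,0,0,0,0.1428,0.0058],
  [0.55,0,0,0,0,0,0],
])

```text
time_s: 55.25
ee_pos: [0.6153, -0.1171, 0.1732]
eef_rot: [-3.136, -0.789, 1.489]
force: [-0.1, -0.1, 0.1]
grip_width: 0.0517
grip_force: 0.0
```

Call:
move_arm([
  [0.55,0,0,0,0,0,0],
  [0.55,0,0,0,0,0,0],
])

```text
time_s: 55.45
ee_pos: [0.6166, -0.1147, 0.1761]
eef_rot: [3.14, -0.781, 1.499]
force: [-0.1, -0.1, -0.2]
grip_width: 0.0517
grip_force: 0.0
```

```bash
python3 - <<'E'
from h import *
o=stat(); a=o["ee_pos"]
b,r=pose(RA,(SX[2],0,.041),PI/4); plan((b,r))
E
```

```text
t 55.5 pos [ 0.6166 -0.1147  0.1761] rpy [ 3.14  -0.781  1.499] F [-0.1 -0.1 -0.2] M [-0.29 -0.05  0.02] w 51.7 gf 0.0 q [-0.52  0.67  1.23  0.69  1.63 -0.55]
 rot 1 x [-0.0004, 0.0042, 0.0019]
 tr 4 x [-0.515, -0.002, 0.51]
```

Call:
move_arm([
  [0.55,-0.515,-0.002,0.51,0,0.003,0.002],
  [0.55,-0.515,-0.002,0.51,0,0,0],
  [0.55,-0.515,-0.002,0.51,0,0,0],
  [0.55,-0.515,-0.002,0.51,0,0,0],
  [0.55,0,0,0,0,0,0],
  [0.55,0,0,0,0,0,0],
  [0,0,0,0,0,0,0],
  [0,0,0,0,0,0,0],
  [0,0,0,0,0,0,0],
  [0,0,0,0,0,0,0],
], force=20)

```text
time_s: 56.45
ee_pos: [0.6165, -0.1161, 0.0322]
eef_rot: [3.14, -0.787, 1.495]
force: [-0.5, 0.3, 8.1]
grip_width: 0.0402
grip_force: 20.0
```

```bash
python3 - <<'E'
from h import *
o=stat(); a=o["ee_pos"]; r=o["eef_rot"]
c=a-.014*Ro.from_euler("xyz",r).apply([0,0,1]); print("grip pt",c)
E
```

```text
t 56.5 pos [ 0.6165 -0.1161  0.0322] rpy [ 3.14  -0.787  1.495] F [-0.5  0.3  8.1] M [ 0.66 -0.12  0.  ] w 40.2 gf 20.0 q [-0.53  0.86  1.29  0.7   1.45 -0.7 ]
grip pt [ 0.61568462 -0.12598487  0.04210288]
```

Call:
move_arm([
  [0,0.265,0,-0.265,0,0,0],
  [0,0.53,0,-0.53,0,0,0],
  [0,0.53,0,-0.53,0,0,0],
  [0,0.53,0,-0.53,0,0,0],
  [0,0.265,0,-0.265,0,0,0],
  [0,0,0,0,0,0,0],
  [0,0,0,0,0,0,0],
  [0,0,0,0,0,0,0],
])

```text
time_s: 57.25
ee_pos: [0.6153, -0.1159, 0.1779]
eef_rot: [-3.134, -0.789, 1.489]
force: [-0.3, 0.2, -1.2]
grip_width: 0.0399
grip_force: 20.0
```

```bash
python3 - <<'E'
from h import *
o=stat(); a=o["ee_pos"]
c=a-.014*Ro.from_euler("xyz",o["eef_rot"]).apply([0,0,1])-[0,0,.002]
im=0
for k in range(6): s=ctrl.camera("side"); im=im+s["color"].astype(np.float32)/6
P=place(np.array([[x,.007,z] for x,z in((.03,.04),(-.03,.04),(-.03,-.04),(.03,-.04))]),[c[0],c[1],RA[2]])+[0,0,c[2]]
H=cv2.getPerspectiveTransform(proj(s,P).astype(np.float32),np.float32([[0,0],[195,0],[195,260],[0,260]]))
g=cv2.warpPerspective(im,H,(196,260),flags=cv2.INTER_CUBIC).mean(2)
print((cv2.resize(g,(16,20),interpolation=cv2.INTER_AREA)).astype(int)[3:16])
t,rt=pose(NE,(PX[1],.002,.029),-PI/4)
plan((a,rt),([t[0],t[1],a[2]],None))
E
```

```text
t 57.2 pos [ 0.6153 -0.1159  0.1779] rpy [-3.134 -0.789  1.489] F [-0.3  0.2 -1.2] M [-0.39 -0.03 -0.02] w 39.9 gf 20.0 q [-0.53  0.67  1.23  0.69  1.64 -0.55]
[[156 159 164 163 159 157 156 156 155 154 155 158 165 173 177 183]
 [160 168 170 161 151 147 146 146 146 146 145 147 154 165 176 190]
 [169 179 174 159 149 146 146 145 145 145 144 146 152 165 181 196]
 [180 185 171 153 146 146 146 146 145 145 145 146 153 168 187 200]
 [184 178 156 142 142 145 146 146 145 145 145 146 155 175 194 198]
 [178 157 133 129 139 145 146 146 145 145 145 149 162 183 194 187]
 [164 131 112 122 138 145 146 145 145 145 146 155 172 183 178 161]
 [146 111 101 119 137 144 146 145 145 145 149 159 170 164 150 136]
 [123  97 100 121 138 145 146 145 145 145 150 153 151 140 130 127]
 [103  95 105 124 139 145 146 146 146 146 147 144 139 132 131 132]
 [ 92  95 110 129 141 145 145 145 146 146 144 142 139 138 137 138]
 [ 85  95 112 130 141 144 145 145 145 146 145 144 142 140 137 136]
 [ 83  93 110 128 139 143 144 145 144 144 144 143 140 135 132 130]]
 rot 11 x [-0.0003, -0.143, -0.0058]
 tr 1 x [0.022, -0.009, 0.016]
 tr 8 x [0.578, -0.349, -0.578]
```

Uniform face, so the closed side is towards +y and the hollow towards −y. Rotate, then carry to pocket 1.

Call:
move_arm([
  [0,0,0,0,0,-0.143,-0.0058],
  [0,0,0,0,0,-0.143,-0.0058],
  [0,0,0,0,0,-0.143,-0.0058],
  [0,0,0,0,0,-0.143,-0.0058],
  [0,0,0,0,0,-0.143,-0.0058],
  [0,0,0,0,0,-0.143,-0.0058],
  [0,0,0,0,0,-0.143,-0.0058],
  [0,0,0,0,0,-0.143,-0.0058],
  [0,0,0,0,0,-0.143,-0.0058],
  [0,0,0,0,0,-0.143,-0.0058],
  [0,0,0,0,0,-0.143,-0.0058],
  [0,0.578,-0.349,-0.578,0,0,0],
  [0,0.578,-0.349,-0.578,0,0,0],
  [0,0.578,-0.349,-0.578,0,0,0],
  [0,0.578,-0.349,-0.578,0,0,0],
  [0,0.578,-0.349,-0.578,0,0,0],
  [0,0.578,-0.349,-0.578,0,0,0],
  [0,0.578,-0.349,-0.578,0,0,0],
  [0,0.578,-0.349,-0.578,0,0,0],
  [0,0,0,0,0,0,0],
])

```text
time_s: 59.55
ee_pos: [0.4809, 0.2175, 0.1796]
eef_rot: [-3.138, 0.785, 1.559]
force: [0.8, 0.2, -0.3]
grip_width: 0.0398
grip_force: 20.0
```

Call:
move_arm([
  [0,0,0,0,0,0,0],
  [0,0,0,0,0,0,0],
])

```text
time_s: 59.75
ee_pos: [0.4827, 0.2126, 0.1799]
eef_rot: [-3.138, 0.786, 1.554]
force: [0.8, -0.1, 0.4]
grip_width: 0.04
grip_force: 20.0
```

```bash
python3 - <<'E'
from h import *
o=stat(); a=o["ee_pos"]
t,rt=pose(NE,(PX[1],.002,.029),-PI/4)
plan((t+[0,0,.015],rt))
E
```

```text
t 59.8 pos [0.4827 0.2126 0.1799] rpy [-3.138  0.786  1.554] F [ 0.8 -0.1  0.4] M [ 0.4  -0.08  0.01] w 40.0 gf 20.0 q [ 0.63  0.58  1.38 -0.6   1.71  0.73]
 rot 1 x [-0.0021, 0.0005, 0.0012]
 tr 4 x [0.519, -0.004, 0.512]
```

Call:
move_arm([
  [0,0.515,-0.004,0.512,-0.002,0,0.001],
  [0,0.515,-0.004,0.512,0,0,0],
  [0,0.515,-0.004,0.512,0,0,0],
  [0,0.515,-0.004,0.512,0,0,0],
  [0,0,0,0,0,0,0],
  [0,0,0,0,0,0,0],
  [0,0,0,0,0,0,0],
  [0,0,0,0,0,0,0],
])

```text
time_s: 60.55
ee_pos: [0.4823, 0.2141, 0.0366]
eef_rot: [3.138, 0.784, 1.55]
force: [0.2, -0.6, -0.4]
grip_width: 0.0396
grip_force: 20.0
```

```bash
python3 - <<'E'
from h import *
o=stat(); a=o["ee_pos"]
t,rt=pose(NE,(PX[1],.002,.029),-PI/4); print(t)
plan((t+[0,0,.001],rt))
E
```

```text
t 60.5 pos [0.4823 0.2141 0.0366] rpy [3.138 0.784 1.55 ] F [ 0.2 -0.6 -0.4] M [ 0.34 -0.02  0.08] w 39.6 gf 20.0 q [ 0.64  0.77  1.44 -0.6   1.5   0.88]
[0.4818566  0.21370489 0.01910051]
 rot 1 x [0.0021, -0.0014, -0.0012]
 tr 1 x [0.227, -0.009, 0.239]
```

Call:
move_arm([
  [0,0.075,-0.009,0.085,0,0,0],
  [0,0.07,0,0.07,0,0,0],
  [0,0.05,0,0.05,0,0,0],
  [0,0.025,0,0.025,0,0,0],
  [0,0,0,0,0,0,0],
  [0,0,0,0,0,0,0],
  [0,0,0,0,0,0,0],
])

```text
time_s: 61.25
ee_pos: [0.4809, 0.2134, 0.0192]
eef_rot: [-3.141, 0.787, 1.553]
force: [-2.7, -1.2, 5.2]
grip_width: 0.0397
grip_force: 20.0
```

Contact. Release, retreat and go clear for a final check.

Call:
move_arm([
  [0.52,0,0,0,0,0,0],
  [0.52,0,0,0,0,0,0],
  [0.52,0,0,0,0,0,0],
  [0.52,-0.2,0,-0.2,0,0,0],
  [0.52,-0.5,0,-0.5,0,0,0],
  [0.52,-0.5,0,-0.5,0,0,0],
  [0.52,-0.5,0,-0.5,0,0,0],
  [0.52,-0.5,0,-0.5,0,0,0],
  [0.6,-0.6,0,0.6,0,0,0],
  [0.6,-0.6,0,0.6,0,0,0],
  [0.6,-0.6,0,0.6,0,0,0],
  [0.6,-0.6,0,0.6,0,0,0],
  [0.6,-0.6,0,0.6,0,0,0],
  [0.6,-0.6,0,0.6,0,0,0],
  [0.6,-0.6,0,0.6,0,0,0],
  [0.6,-0.6,0,0.6,0,0,0],
  [0.6,-0.6,0,0.6,0,0,0],
  [0.6,-0.6,0,0.6,0,0,0],
  [0.6,-0.6,0,0.6,0,0,0],
  [0.6,0,0,0,0,0,0],
])

```text
time_s: 63.25
ee_pos: [0.4715, -0.2569, 0.1758]
eef_rot: [3.14, 0.787, 1.547]
force: [-0.2, -0.2, 0.7]
grip_width: 0.0561
grip_force: 0.0
```

```bash
python3 - <<'E'
from h import *
stat()
p=ctrl.camera("top"); s=ctrl.camera("side")
a=cv2.resize(p["color"][145:285,135:400],(800,423),interpolation=cv2.INTER_CUBIC)[:, :420]
b=cv2.resize(s["color"][165:305,120:260],(380,380),interpolation=cv2.INTER_CUBIC)
o=np.zeros((423,800,3),np.uint8); o[:,:420]=a; o[:380,420:]=b
cv2.imwrite("pics/f.png",o)
for n,rc in (("top",p),("side",s)):
    print(n,[(round(d["conf"],2),[round(x) for x in d["centre"]]) for d in ctrl.cut_out("tail_handle",rc)][:1], proj(rc,at(ST,-.07,0,.083)).round(0), [(round(d["conf"],2),[round(x) for x in d["centre"]]) for d in ctrl.cut_out("shell_0",rc)])
E
```

```text
t 63.2 pos [ 0.4715 -0.2569  0.1758] rpy [3.14  0.787 1.547] F [-0.2 -0.2  0.7] M [ 0.32 -0.05 -0.  ] w 56.1 gf 0.0 q [-0.21  0.27  1.83 -0.91  1.08  0.28]
top [(0.77, [216, 220])] [[216. 217.]] [(0.87, [179, 156]), (0.66, [206, 158]), (0.65, [215, 322]), (0.54, [263, 154]), (0.41, [215, 221])]
side [(0.76, [228, 250])] [[247. 213.]] [(0.89, [276, 237]), (0.86, [244, 176]), (0.77, [234, 308]), (0.68, [255, 195]), (0.63, [268, 215]), (0.59, [190, 299]), (0.51, [212, 334]), (0.22, [273, 206])]
```

View pics/f.png

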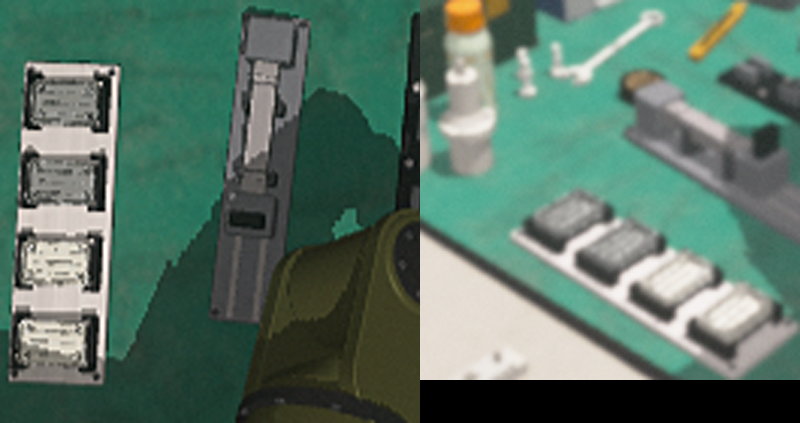

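In the final view all four shells lie flat and hollow up in the nest, at (65,100), (62,180), (60,262) and (57,340). The square mandrel is held between the head (270,40) and the tailstock (250,215), and the tape is untouched.

```bash
python3 -c "
from station import ctrl
print(ctrl.hand_in())"
```

```text
the job is handed in; nothing more can be done
None
```

I handed the job in at about 63 s: the square mandrel is clamped between the centres, the old one is in the tray, all four shells lie hollow up in the nest (white in pockets 0 and 1, grey in 2 and 3; shells of one colour look alike), and the tape was not touched.

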